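# Put the length bars back in their case and hasp it shut

### The job

Put the length bars away now that the caliper has been checked: swing the hasp off the staple, raise the lid, and click every bar that lies on the bench down into both spring clips of its own bay, in size order from the shortest nearest the robot to the longest farthest away (the bay of a missing bar stays empty). Then shut the lid and swing the hasp back over the staple until it lies flat on the lid. Never lift the lid with the hasp still on, and leave the caliper, the gear and the note block where they are.

Things in the scene. Friction and masses are not known exactly. Their poses are not given: they have to be found in the camera images.
- case: fixed grey steel case for the length bars, 176 (x) x 256 (y) x 56 mm high without lid, walls 4 mm; origin under its centre, on the bench; front wall (hasp, lift tab) looks to the robot's left; +x from front to back wall (lid hinge), +y away from the robot. Inside, two rails along y at x = +-29 mm (14 mm high) each carry a spring clip per bay; clips end 47 mm above the bench
- bay_75 (a point): bay nearest the robot, for the 75 mm bar: where the bar's middle lies when home, 32 mm above the bench, bar along the case's x, sleeve between the rails, round steel in both clips. Axes as the case's; bays 52 mm apart. Black end blocks (38 mm high) leave the bay 16 mm longer than its bar. Each clip: two sprung leaves, 9 mm wide along x, flared at the top
- bay_100 (a point): second bay from the robot, for the 100 mm bar: where the bar's middle lies when home, 32 mm above the bench, bar along the case's x, sleeve between the rails, round steel in both clips. Axes as the case's; bays 52 mm apart. Black end blocks (38 mm high) leave the bay 16 mm longer than its bar. Each clip: two sprung leaves, 9 mm wide along x, flared at the top
- bay_125 (a point): third bay from the robot, for the 125 mm bar: where the bar's middle lies when home, 32 mm above the bench, bar along the case's x, sleeve between the rails, round steel in both clips. Axes as the case's; bays 52 mm apart. Black end blocks (38 mm high) leave the bay 16 mm longer than its bar. Each clip: two sprung leaves, 9 mm wide along x, flared at the top
- bay_150 (a point): bay farthest from the robot, for the 150 mm bar: where the bar's middle lies when home, 32 mm above the bench, bar along the case's x, sleeve between the rails, round steel in both clips. Axes as the case's; bays 52 mm apart. Black end blocks (38 mm high) leave the bay 16 mm longer than its bar. Each clip: two sprung leaves, 9 mm wide along x, flared at the top
- bar_75: length bar, round steel, 75 mm long, 12 mm diameter, black square grip sleeve 34 mm long, 18 x 18 mm round its middle; origin at its very middle (9 mm up on the bench), x along it, ends alike, about 100 g; may be absent. Clicks into both clips when pressed straight down with about 10 N in all over the last 10 mm, then bottoms on rigid saddles
- bar_100: length bar, round steel, 100 mm long, 12 mm diameter, black square grip sleeve 34 mm long, 18 x 18 mm round its middle; origin at its very middle (9 mm up on the bench), x along it, ends alike, about 120 g; may be absent. Clicks into both clips when pressed straight down with about 10 N in all over the last 10 mm, then bottoms on rigid saddles
- bar_125: length bar, round steel, 125 mm long, 12 mm diameter, black square grip sleeve 34 mm long, 18 x 18 mm round its middle; origin at its very middle (9 mm up on the bench), x along it, ends alike, about 140 g; may be absent. Clicks into both clips when pressed straight down with about 10 N in all over the last 10 mm, then bottoms on rigid saddles
- bar_150: length bar, round steel, 150 mm long, 12 mm diameter, black square grip sleeve 34 mm long, 18 x 18 mm round its middle; origin at its very middle (9 mm up on the bench), x along it, ends alike, about 160 g; may be absent. Clicks into both clips when pressed straight down with about 10 N in all over the last 10 mm, then bottoms on rigid saddles
- hasp (a joint): hinge of the hasp on the top of the case's front wall, rad: 0 = strap flat on the lid with its slot over the staple, grows as it swings up and over away from the lid, 1.57 upright, stop at 2.65; loose, falls to either side by its weight
- hasp_hinge (a point): middle of the hasp's hinge pin: 94 mm in front of the case's centre, 63 mm above the bench; the pin runs along the case's y; axes as the case's
- hasp_lip (a point): middle of the finger lip at the end of the hasp's steel strap (26 mm wide, 3 mm thick, slot 13 x 38 mm). The lip is turned up square to the strap 73 mm from the pin: 4 mm thick, 26 mm wide along y, 18 mm tall; this point is 10 mm out from the strap, 12 mm above the lid's top when the hasp is on. Pinched across its width it pivots between the fingers
- lid (a joint): hinge of the lid on the back wall, rad: 0 = shut, grows as the lid rises, 1.57 upright, stop at 2.1; a stiff hinge that stays where it is left (0.4 N m)
- lid_hinge (a point): middle of the lid's hinge line: 90 mm behind the case's centre, 58 mm above the bench; the line runs along the case's y; axes as the case's
- lid_tab (a point): grip point of the steel lift tab on the lid's front edge, 78 mm to the robot's side of the hasp: a plate 24 mm wide along y, 4 mm thick, that stands out 32 mm from the edge, end rolled; this point is 20 mm out from the edge, 197 mm from the hinge line and 1 mm above its height when shut. The lid is 5 mm thick, its top 61 mm above the bench; the staple (8 mm rod) stands 20 mm higher
- caliper: digital caliper lying on the bench, 230 x 80 x 20 mm; a bystander
- trial_gear: printed orange gear, 61 mm across, 19 mm high, on the bench; a bystander
- notepad: note block lying on the bench, 148 x 100 x 12 mm; a bystander

How it is judged (in metres and radians):
On the way, in this order (a step that is already met when the one before it is completed fails the run):
1. the hasp is swung off the staple, past upright (value of joint hasp above 1.7 rad), for 0.2 s.
2. the lid stands open (value of joint lid above 1.1 rad and value of joint hasp above 1.7 rad), for 0.2 s.
3. every bar is clicked home in the bay of its own length (x of bar_75 in the frame of bay_75 between -0.01 and 0.01 m and y of bar_75 in the frame of bay_75 between -0.003 and 0.003 m and z of bar_75 in the frame of bay_75 between -0.003 and 0.0025 m and angle between the x axis of each of bar_75, bar_100, bar_125, bar_150 and the x axis of case, either way round below 0.06 rad and x of bar_100 in the frame of bay_100 between -0.01 and 0.01 m and y of bar_100 in the frame of bay_100 between -0.003 and 0.003 m and z of bar_100 in the frame of bay_100 between -0.003 and 0.0025 m and x of bar_125 in the frame of bay_125 between -0.01 and 0.01 m and y of bar_125 in the frame of bay_125 between -0.003 and 0.003 m and z of bar_125 in the frame of bay_125 between -0.003 and 0.0025 m and x of bar_150 in the frame of bay_150 between -0.01 and 0.01 m and y of bar_150 in the frame of bay_150 between -0.003 and 0.003 m and z of bar_150 in the frame of bay_150 between -0.003 and 0.0025 m), for 0.3 s.
4. the lid is shut with the hasp still swung off (value of joint lid below 0.04 rad and value of joint hasp above 1 rad), for 0.2 s.
At the end, for the whole second after the job is handed in: every bar present lies at rest, clicked home in the bay of its own length (middle within 10 mm along the bar, 3 mm across, 2.5 mm in height, in line within 0.06 rad); lid shut (under 0.04 rad); hasp over the staple, flat on the lid (under 0.08 rad) (all of step 3 and value of joint lid below 0.04 rad and value of joint hasp below 0.08 rad and velocity of joint hasp below 0.2 rad/s and linear speed of each of bar_75, bar_100, bar_125, bar_150 below 0.02 m/s); the robot touches nothing.
It fails at once if the lid is lifted with the hasp still over the staple (value of joint lid above 0.15 rad and value of joint hasp below 0.6 rad).
It fails at once if the caliper, the gear or the note block is moved by more than 40 mm (distance of any of caliper, trial_gear, notepad from where it was at the start of the episode above 0.04 m).
Of bar_75, bar_100, bar_125, bar_150 only 2 to 4 are there at a start; the rules pass over those that are not, and their reading is None.
At some moment in a run one of bar_75, bar_100, bar_125, bar_150 may be knocked a few centimetres aside while the robot is not near it.
Once in a run the grip may slacken for a moment while it holds something.
It also fails if it takes over 210 s, if anything falls off the work surface, if the arm or the gripper's body presses on something with over 40 N, if the wrist force passes 120 N, or if a joint passes its speed limit or range.

### The arm

A 6-joint arm with a two-finger parallel gripper is mounted at the origin on a cart in front of the work surface, level with it; the furniture and walls round the work are solid. World frame = base frame: x ahead of the robot, y to its left, z up, the work surface at z = 0. Lengths are in mm, angles in rad, forces in N, time in s.
With the tool pointing down it reaches from about 150 to 775 mm from the base axis. Payload 6.1 kg.
Tool frame: the origin (TCP) lies on the centre line of the jaws, within the pads' length; the fingertips stand 25 mm ahead of it and the grasp point (between the pads) lies 6 mm ahead of it; z points along the fingers, y is the direction in which the jaws open and shut (so a half turn about z gives the same grasp; the last joint's range is limited). The gripper opens to 85 mm and grips with 20 to 120 N. Pads are 22 mm wide; open, the fingers measure 114 mm over their backs; the gripper's body (76 mm by 85 mm) begins 54 mm behind the grasp point. The pads swing forward as they close: fully open they stand 13 mm farther back than shut.
Start: joints at [-1.308, 0.126, -0.04, 1.405, 0, 1.571], TCP at [136.381, -506.96, 256.295] pointing down, gripper open.
Joint ranges: [-2.72, 2.72], [-0.95, 1.95], [-1.27, 1.35], [-1.78, 2.02], [-1.46, 1.47], [-3.14, 3.14]. Speed limits (rad/s): [2.39, 2.39, 3.01, 3.14, 3.14, 3.14].

### API

Orientations are given as a unit quaternion [w, x, y, z].
In Python, from workcell import arm, capture gives the robot as it stands. The module is installed in compiled form; this text tells all that it offers.
- The arm moves only by the tool arm_command, never from a script. Its argument "series" is a list of rows, each a list of 7 numbers: the shift along the tool's x, y, z in mm, then the turn, a rotation vector about the tool's x, y, z in rad, then the finger opening in mm, from 0 to 85.4. A call has 1 to 5 rows; each row shifts and turns the commanded pose from where the row before left it, along the tool's axes as they then stand; what a row does not reach is not made up. A row lasts 1/10 s, in which the tool goes at most 50 mm and 8.59 degrees, less where a joint would pass 70% of its speed; a pose out of reach is approached as far as the arm can. A call is refused whole if a number of a shift passes 50 or a number of a turn 0.15, either way. A call with a gripper value outside its range is refused whole. The fingers move at their own pace and stop on an object; the grip force is fixed at half the most. Time passes only in rows, so rows that do not move let the fingers close. It gives the time, the measured TCP pose, the force and the opening at its end, in the units of the state.
- arm.observe(): the state, without advancing time (a new reading comes with each control period).
- capture(name): name is "scene" or "top" or "wrist"; returns a dict with "img" (420x560x3 uint8, red, green, blue), "K" (3x3 intrinsics, pixels), "world_from_camera" (4x4, takes a point from camera to world coordinates). Camera axes: x right, y down, z forward; pixel columns grow to the right and rows downward; lengths in mm; the calibration is good to about 2 mm. A picture is of the moment at which its call begins. There is no depth.
- arm.sign_off(): hands the job in, once; it reports no verdict.
The state is a dict: "time": time; "qpos": joint angles; "joint_vel": joint speeds; "joint_torque": joint torques, N m; "tcp_pos": TCP position; "eef_rot": TCP orientation; "contact_force": force on the tool from outside, world axes, zero at the start; "torque": the same for the moment, N m; "width": finger opening in mm.
Only numpy, scipy, OpenCV 4.12 (cv2) and the standard library are available. Lean on these libraries where they do the work, as an engineer would, in place of code of your own. Each camera call takes 0.05 s, during which the arm holds its last target. There are 200 camera calls.

## Working session

There is one attempt and no reset: what is moved stays moved. The work goes in short steps, Python scripts to look and compute and a tool call to move; the robot and the scene stay as the last step left them, time stands still between calls to the robot, and variables do not carry over. Pictures are saved under pics/ and viewed, about 12 in all and at most 16, crops included, and the job is handed in when it is done.

Besides the shell and the picture viewer there is one more tool, called after "Call:" as name(argument=value, ...), one argument or row to a line, values as JSON. arm_command: Moves the arm, as the interface text tells. Its arguments: {"type":"object","properties":{"series":{"type":"array","items":{"type":"array","items":{"type":"number"}}}},"required":["series"]}

```bash
mkdir -p pics
cat > h.py <<'E'
import numpy as np, cv2
from scipy.spatial.transform import Rotation as R
from workcell import arm, capture
def snap(cam,name):
    c=capture(cam); cv2.imwrite(f'pics/{name}.png',c['img'][:,:,::-1]); np.savez(f'pics/{name}.npz',**c); return c
def load(name): return np.load(f'pics/{name}.npz')
def ray(c,uv):
    d=np.linalg.inv(c['K'])@[uv[0],uv[1],1]; T=c['world_from_camera']; return T[:3,3],T[:3,:3]@d
def atz(c,uv,z):
    o,d=ray(c,uv); return o+d*(z-o[2])/d[2]
def tri(c1,u1,c2,u2):
    o1,d1=ray(c1,u1);o2,d2=ray(c2,u2)
    s=np.linalg.lstsq(np.c_[d1,-d2],o2-o1,rcond=None)[0]
    a=o1+s[0]*d1;b=o2+s[1]*d2; return (a+b)/2,np.linalg.norm(a-b)
def proj(c,p):
    T=np.linalg.inv(c['world_from_camera']);q=c['K']@(T[:3,:3]@np.array(p,float)+T[:3,3]);return q[:2]/q[2]
def st():
    s=arm.observe(); print({k:np.round(s[k],3).tolist() for k in ('time','qpos','tcp_pos','eef_rot','contact_force','width')}); return s
E
python3 - <<'E'
from h import *
a=snap('scene','s0');b=snap('top','t0')
for c in(a,b):print(c['K'].round(1).tolist(),c['world_from_camera'].round(3).tolist())
s=st();print(R.from_quat(s['eef_rot'],scalar_first=True).as_matrix().round(3))
cv2.imwrite('pics/t0b.png',cv2.resize(cv2.imread('pics/t0.png'),(800,600),interpolation=cv2.INTER_CUBIC))
cv2.imwrite('pics/s0b.png',cv2.resize(cv2.imread('pics/s0.png'),(800,600),interpolation=cv2.INTER_CUBIC))
E
```

```text
[[406.7, 0.0, 278.7], [0.0, 406.7, 216.3], [0.0, 0.0, 1.0]] [[-0.46, -0.679, 0.572, -28.167], [-0.888, 0.338, -0.313, 293.93], [0.019, -0.652, -0.758, 809.597], [0.0, 0.0, 0.0, 1.0]]
[[546.2, 0.0, 287.3], [0.0, 546.2, 199.3], [0.0, 0.0, 1.0]] [[-0.028, -0.998, 0.065, 449.987], [-1.0, 0.028, 0.004, -28.678], [-0.006, -0.064, -0.998, 1672.662], [0.0, 0.0, 0.0, 1.0]]
{'time': 0.1, 'qpos': [-1.308, 0.126, -0.041, 1.405, 0.0, 1.571], 'tcp_pos': [136.307, -506.655, 255.576], 'eef_rot': [-0.001, 0.991, 0.131, -0.0], 'contact_force': [-0.226, -0.383, -0.395], 'width': 85.638}
[[ 0.966  0.26  -0.   ]
 [ 0.26  -0.966  0.001]
 [ 0.    -0.001 -1.   ]]
```

View pics/t0b.png

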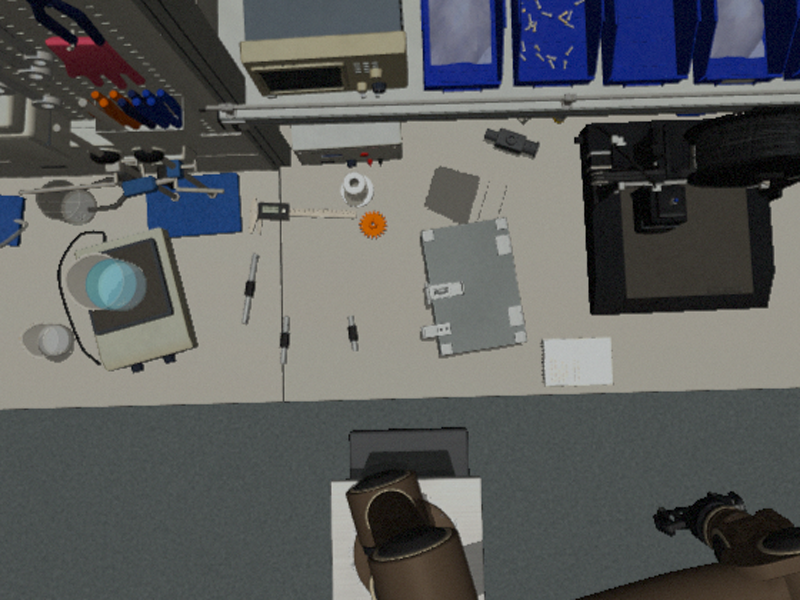

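View pics/s0b.png

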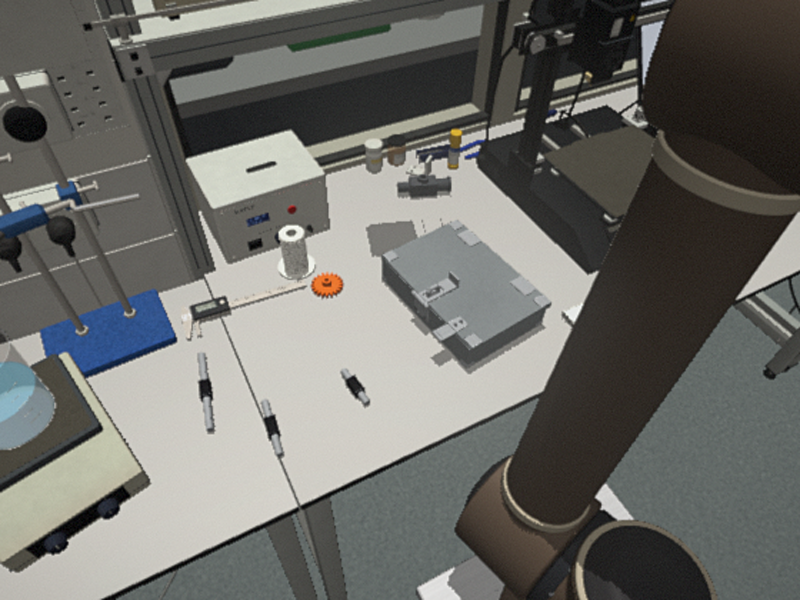

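Three bars: in the top view at (250,288), (285,340) and (352,333) (800-px scale). The case is at (473,288), its hasp lip near (458,291) and the tab near (428,332).

Run:
```python
from h import *
t=load('t0');s=load('s0');k=.7
P=lambda c,u,v,z:atz(c,(u*k,v*k),z)
for n,a,b in(('A',(255,254),(246,323)),('B',(286,317),(284,364)),('C',(350,317),(355,350))):
    p,q=P(t,*a,9),P(t,*b,9);print('top',n,((p+q)/2).round(),np.linalg.norm(p-q).round(),(np.degrees(np.arctan2(*(p-q)[[1,0]]))).round(1))
for n,a,b in(('A',(201,353),(210,430)),('B',(266,401),(279,454)),('C',(345,370),(366,404))):
    p,q=P(s,*a,9),P(s,*b,9);print('sc',n,((p+q)/2).round(),np.linalg.norm(p-q).round(),(np.degrees(np.arctan2(*(p-q)[[1,0]]))).round(1))
for c in [(421,232),(508,219),(525,345),(441,356)]: print(P(t,*c,61).round())
for c in [(383,260),(460,222),(549,303),(473,350)]: print('s',P(s,*c,61).round())
im=cv2.imread('pics/t0.png')[140:270,280:385];cv2.imwrite('pics/c.png',cv2.resize(im,None,fx=4.5,fy=4.5,interpolation=cv2.INTER_CUBIC))
im2=cv2.imread('pics/t0.png')[165:265,160:260]
```

```text
top A [559. 320.   9.] 149.0 -8.3
top B [446. 248.   9.] 100.0 -3.5
top C [457. 104.   9.] 71.0 7.3
sc A [563. 321.   9.] 152.0 -10.0
sc B [450. 247.   9.] 97.0 -7.7
sc C [459. 103.   9.] 75.0 2.4
[663. -48.  61.]
[ 685. -229.   61.]
[ 423. -255.   61.]
[405. -81.  61.]
s [654. -45.  61.]
s [ 682. -227.   61.]
s [ 433. -255.   61.]
s [406. -83.  61.]
```

View pics/c.png

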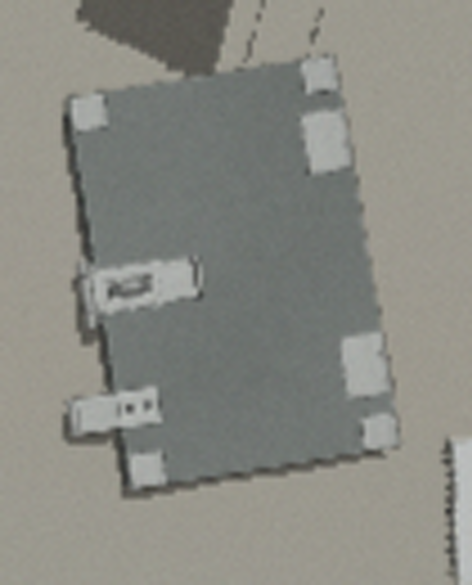

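Bars present: 150 (A), 100 (B) and 75 (C); the 125 is missing. I'm moving over the case and aligning the jaws with case y for a closer look.

Call:
arm_command(
  series=[
    [40,-20,-6,0,0,0,85],
    [40,-20,-6,0,0,0,85],
    [40,-20,-6,0,0,0,85],
    [40,-20,-6,0,0,0,85],
    [40,-20,-6,0,0,0,85],
  ],
)

```text
time: 0.6
tcp_pos: [304.4, -357.0, 286.2]
eef_rot: [-0.0, 0.991, 0.131, -0.0]
contact_force: [0.4, 0.4, 0.2]
width: 85.2
```

Call:
arm_command(
  series=[
    [40,-20,-6,0,0,0,85],
    [40,-20,-6,0,0,0,85],
    [40,-20,-6,0,0,0,85],
    [40,-20,-6,0,0,0,85],
    [40,-20,-6,0,0,0,85],
  ],
)

```text
time: 1.1
tcp_pos: [471.7, -208.3, 316.3]
eef_rot: [-0.0, 0.991, 0.131, -0.0]
contact_force: [0.8, -1.3, 0.4]
width: 84.8
```

Call:
arm_command(
  series=[
    [40,-20,-6,0,0,-0.14,85],
    [0,0,0,0,0,-0.14,85],
    [0,0,0,0,0,-0.14,85],
    [0,0,0,0,0,-0.14,85],
    [0,0,0,0,0,-0.14,85],
  ],
)

```text
time: 1.6
tcp_pos: [504.2, -179.9, 321.7]
eef_rot: [-0.0, 0.885, 0.466, -0.0]
contact_force: [-0.3, -0.4, 0.1]
width: 84.6
```

Call:
arm_command(
  series=[
    [0,0,0,0,0,-0.14,85],
    [0,0,0,0,0,-0.14,85],
    [0,0,0,0,0,-0.14,85],
    [0,0,0,0,0,-0.14,85],
    [0,0,0,0,0,-0.14,85],
  ],
)

```text
time: 2.1
tcp_pos: [504.0, -180.1, 321.8]
eef_rot: [-0.0, 0.672, 0.741, -0.0]
contact_force: [1.0, 0.2, -0.2]
width: 85.5
```

Run:
```python
from h import *
s=st();print(R.from_quat(s['eef_rot'],scalar_first=True).as_matrix().round(3))
c=snap('wrist','w1');print(c['K'].round(1).tolist(),c['world_from_camera'].round(3).tolist())
```

```text
{'time': 2.1, 'qpos': [-0.343, 0.157, 0.14, 1.555, 0.0, 1.13], 'tcp_pos': [504.01, -180.142, 321.832], 'eef_rot': [-0.0, 0.672, 0.741, -0.0], 'contact_force': [0.982, 0.2, -0.184], 'width': 85.497}
[[-0.098  0.995 -0.001]
 [ 0.995  0.098  0.   ]
 [ 0.    -0.001 -1.   ]]
[[296.4, 0.0, 277.2], [0.0, 296.4, 210.7], [0.0, 0.0, 1.0]] [[0.995, 0.091, 0.031, 495.956], [0.096, -0.944, -0.317, -99.536], [0.001, 0.318, -0.948, 439.514], [0.0, 0.0, 0.0, 1.0]]
```

View pics/w1.png

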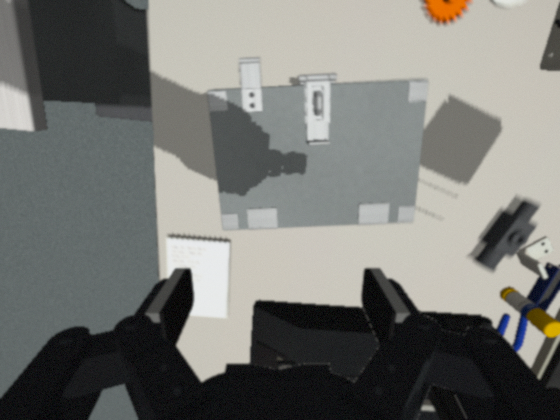

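The wrist view shows the case whole: lid corners (209,91), (426,80), (414,222), (222,229); hasp pin (318,77), lip (317,142), tab end (250,59).

Run:
```python
from h import *
w=load('w1');t=load('t0');s=load('s0')
C={'fn':((209,91),(441,356)),'ff':((426,80),(421,232)),'bf':((414,222),(508,219)),'bn':((222,229),(525,345))}
for n,(a,b) in C.items():
    p,e=tri(w,a,t,np.array(b)*.7);print(n,atz(w,a,61).round(1),p.round(1),e.round(1))
W=np.array([atz(w,a,61)[:2] for a,_ in C.values()])
L=np.array([[-90,-128],[-90,128],[90,128],[90,-128]])
def fit(W):
    c=W.mean(0);l=L-L.mean(0);d=W-c
    th=np.arctan2((l[:,0]*d[:,1]-l[:,1]*d[:,0]).sum(),(l*d).sum());Rm=np.array([[np.cos(th),-np.sin(th)],[np.sin(th),np.cos(th)]])
    return c,np.degrees(th),(d-l@Rm.T).round(1).tolist()
for W_ in (W,np.array([atz(t,np.array(b)*.7,61)[:2] for _,b in C.values()])):print(fit(W_))
c,th,_=fit(W);th=np.radians(th)
def loc(p):
    d=np.array(p[:2])-c;return np.array([d[0]*np.cos(th)+d[1]*np.sin(th),-d[0]*np.sin(th)+d[1]*np.cos(th)]).round(1)
for n,uv,z in(('lip',(317,142),75),('pin',(318,77),63),('tabend',(250,59),59),('tabroot',(252,108),61)):
    p=atz(w,uv,z);print(n,p.round(1),loc(p))
# lip from two views (crop 4.5x offset 280,140)
print('lip tri',tri(w,(317,142),t,(280+198/4.5,140+276/4.5)))
print('tab tri',tri(w,(250,60),t,(280+70/4.5,140+418/4.5)))
```

```text
fn [413.5 -84.7  61. ] [404.2 -82.8  17.9] 0.4
ff [666.7 -48.1  61. ] [662.6 -48.3  69. ] 2.0
bf [ 695.8 -224.2   61. ] [ 685.  -222.9   77.5] 9.3
bn [ 435.4 -259.7   61. ] [ 428.9 -258.2   57.1] 13.2
(array([ 552.83883066, -154.17918678]), np.float64(-81.92641737729026), [[0.0, -1.6], [-0.3, -1.0], [3.6, 1.1], [-3.4, 1.6]])
(array([ 544.26119207, -153.12329215]), np.float64(-83.53777359196114), [[-1.5, -3.1], [1.9, 1.8], [3.7, -1.0], [-4.1, 2.3]])
lip [ 547.2 -129.9   75. ] [-24.9  -2.1]
pin [539.8 -57.4  63. ] [-97.7   0.7]
tabend [459.4 -45.6  59. ] [-120.6  -77.3]
tabroot [465.6 -98.8  61. ] [-67.1 -78.6]
lip tri (array([ 542.17064472, -127.24612202,  110.42388716]), np.float64(0.6642449507887156))
tab tri (array([455.58410997, -43.4978792 ,  30.79610261]), np.float64(2.8101553392096195))
```

Call:
arm_command(
  series=[
    [12,11.5,35,0,0,-0.01,60],
    [12,11.5,35,0,0,-0.01,60],
    [12,11.5,35,0,0,-0.01,60],
    [12,11.5,35,0,0,0,60],
    [0,0,0,0,0,0,60],
  ],
)

```text
time: 2.65
tcp_pos: [542.8, -125.7, 176.8]
eef_rot: [-0.004, 0.663, 0.749, -0.002]
contact_force: [-0.7, 0.2, -0.1]
width: 60.0
```

Run:
```python
from h import *
s=st();c=snap('wrist','w2');print(c['world_from_camera'].round(3).tolist())
```

```text
{'time': 2.65, 'qpos': [-0.228, 0.204, -0.12, 1.255, 0.0, 1.221], 'tcp_pos': [542.766, -125.745, 176.848], 'eef_rot': [-0.004, 0.663, 0.749, -0.002], 'contact_force': [-0.653, 0.156, -0.101], 'width': 59.99}
[[0.993, 0.116, 0.032, 533.675], [0.12, -0.942, -0.314, -45.571], [-0.007, 0.315, -0.949, 294.779], [0.0, 0.0, 0.0, 1.0]]
```

View pics/w2.png

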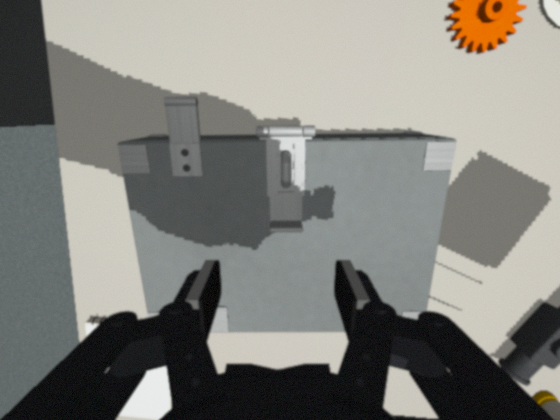

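The lip shows at (286,222)–(286,231), front lid corners at (121,143) and (455,140), tab end at (181,98) and pin at (286,132).

Run:
```python
from h import *
w=load('w2');v=load('w1')
for n,a,b,z in(('fn',(121,143),(209,91),61),('ff',(455,140),(426,80),61),('bf',(428,331),(414,222),61),('bn',(146,331),(222,229),61),('lip',(286,222),(317,141),82),('pin',(286,132),(318,77),65),('tab',(182,98),(250,59),61)):
    p,e=tri(w,a,v,b);print(n,atz(w,a,z).round(1),p.round(1),e.round(1))
W=np.array([atz(w,a,61)[:2] for a in((121,143),(455,140),(428,331),(146,331))])
print(np.degrees(np.arctan2(*(W[1]-W[0])[::-1])),np.degrees(np.arctan2(*(W[2]-W[3])[::-1])),W.mean(0),np.linalg.norm(W[1]-W[0]))
```

```text
fn [414.6 -82.8  61. ] [412.  -84.1  55.2] 0.9
ff [669.9 -49.5  61. ] [660.6 -49.7  75.8] 1.4
bf [ 699.2 -225.7   61. ] [ 694.9 -222.6   65.2] 2.4
bn [ 430.5 -259.7   61. ] [ 434.3 -256.6   65.7] 4.2
lip [ 548.5 -124.2   82. ] [ 548.9 -129.5   67. ] 1.4
pin [540.4 -59.   65. ] [539.6 -58.4  69.5] 1.3
tab [461.  -44.3  61. ] [458.7 -44.5  52.9] 0.5
7.431922254407448 7.2197925041122994 [ 553.55885173 -154.41743321] 257.48355455634686
```

Call:
arm_command(
  series=[
    [-3,3,35,0,0,0,45],
    [-3,3,35,0,0,0,45],
    [-1,0.5,14,0,0,0,45],
    [0,0,0,0,0,0,45],
    [0,0,0,0,0,0,20],
  ],
)

```text
time: 3.2
tcp_pos: [552.7, -134.2, 100.2]
eef_rot: [0.001, 0.663, 0.749, 0.0]
contact_force: [-0.4, 0.4, 0.5]
width: 31.8
```

Call:
arm_command(
  series=[
    [0,0,0,0,0,0,20],
    [0,0,0,0,0,0,20],
    [0,0,0,0,0,0,20],
    [0,0,0,0,0,0,20],
    [0,0,0,0,0,0,20],
  ],
)

```text
time: 3.7
tcp_pos: [550.3, -134.5, 100.7]
eef_rot: [-0.0, 0.663, 0.749, -0.001]
contact_force: [-10.6, -1.8, 6.1]
width: 21.3
```

Run:
```python
from h import *
s=st();c=snap('wrist','w3')
```

```text
{'time': 3.7, 'qpos': [-0.238, 0.248, -0.235, 1.089, -0.003, 1.211], 'tcp_pos': [550.294, -134.516, 100.683], 'eef_rot': [-0.0, 0.663, 0.749, -0.001], 'contact_force': [-10.646, -1.756, 6.055], 'width': 21.338}
```

View pics/w3.png

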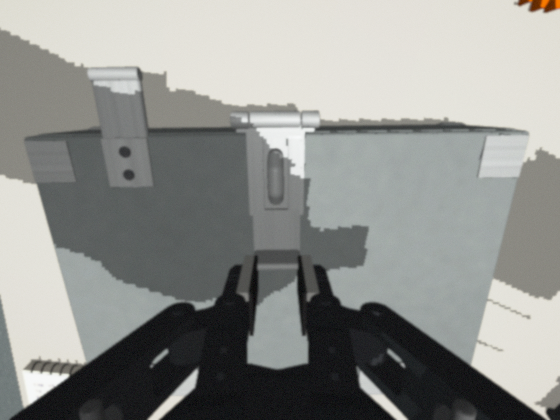

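The fingers are at (248,262) and (310,262), round the lip but about 8 mm high. I'll reopen, go down and grip again.

Call:
arm_command(
  series=[
    [0,0,0,0,0,0,45],
    [0,0,0,0,0,0,45],
    [1.5,-2.5,4,0,0,0,45],
    [0,0,5,0,0,0,45],
    [0,0,0,0,0,0,45],
  ],
)

```text
time: 4.25
tcp_pos: [549.0, -132.3, 88.5]
eef_rot: [-0.0, 0.663, 0.749, -0.0]
contact_force: [0.6, 0.6, -0.3]
width: 45.1
```

Call:
arm_command(
  series=[
    [0,0,0,0,0,0,15],
    [0,0,0,0,0,0,15],
    [0,0,0,0,0,0,15],
    [0,0,0,0,0,0,15],
    [0,0,0,0,0,0,15],
  ],
)

```text
time: 4.75
tcp_pos: [549.5, -132.5, 89.5]
eef_rot: [0.0, 0.663, 0.749, 0.0]
contact_force: [-0.4, 0.7, 1.8]
width: 23.8
```

Call:
arm_command(
  series=[
    [4.7,0,-17.8,0,0,0,15],
    [9,0,-16,0,0,0,15],
    [12.7,0,-13.3,0,0,0,15],
    [15.6,0,-9.8,0,0,0,15],
    [17.5,0,-5.6,0,0,0,15],
  ],
)

```text
time: 5.25
tcp_pos: [541.6, -72.9, 151.7]
eef_rot: [-0.0, 0.663, 0.749, -0.001]
contact_force: [1.6, -0.7, -10.2]
width: 22.8
```

Call:
arm_command(
  series=[
    [18.3,0,-1.1,0,0,0,15],
    [18,0,3.5,0,0,0,15],
    [16.6,0,7.8,0,0,0,15],
    [11.6,0,9.1,0,0,0,15],
    [0,0,0,0,0,0,15],
  ],
)

```text
time: 5.75
tcp_pos: [533.1, -6.3, 134.4]
eef_rot: [-0.001, 0.662, 0.75, 0.001]
contact_force: [-9.2, 6.6, 14.0]
width: 21.8
```

Run:
```python
from h import *
s=st();c=snap('wrist','w4');d=snap('scene','s4')
cv2.imwrite('pics/m4.png',np.hstack([cv2.imread('pics/w4.png'),cv2.resize(cv2.imread('pics/s4.png')[140:280,220:420],(600,420),interpolation=cv2.INTER_CUBIC)])[:,:1160][:, 100:900])
```

```text
{'time': 5.75, 'qpos': [-0.013, 0.169, -0.258, 1.144, 0.003, 1.433], 'tcp_pos': [533.076, -6.329, 134.414], 'eef_rot': [-0.001, 0.662, 0.75, 0.001], 'contact_force': [-9.217, 6.626, 14.001], 'width': 21.781}
```

View pics/m4.png

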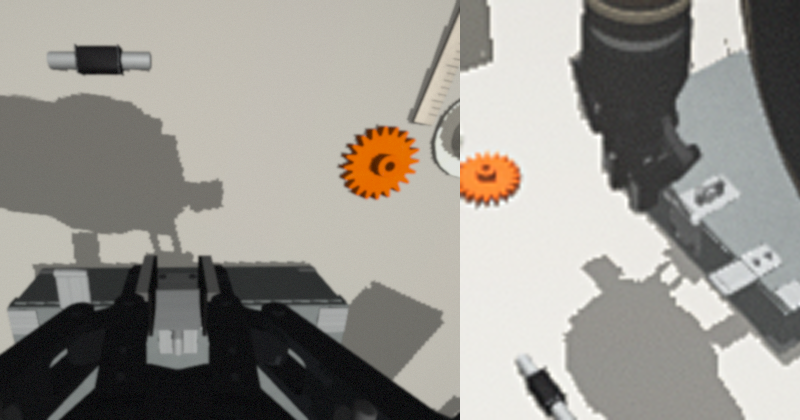

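The strap stands out in front, held between the fingers (around (180,290)), and the staple at (710,190) is free. I'll release it and go to the tab.

Call:
arm_command(
  series=[
    [0,0,0,0,0,0,50],
    [0,0,0,0,0,0,50],
    [0,0,-25,0,0,0,50],
    [0,0,-40,0,0,0,50],
    [-14,-25,0,0,0,0,50],
  ],
)

```text
time: 6.35
tcp_pos: [515.2, -25.8, 202.4]
eef_rot: [0.004, 0.662, 0.75, 0.003]
contact_force: [0.3, -0.7, 0.8]
width: 50.1
```

Call:
arm_command(
  series=[
    [-14,-26,0,0,0,0,50],
    [-14,-26,0,0,0,0,50],
    [0,0,30,0,0,0,50],
    [0,0,30,0,0,0,50],
    [0,0,0,0,0,0,50],
  ],
)

```text
time: 6.85
tcp_pos: [460.5, -60.5, 134.4]
eef_rot: [-0.002, 0.663, 0.749, -0.002]
contact_force: [0.1, 0.4, 0.1]
width: 50.3
```

Run:
```python
from h import *
s=st();c=snap('wrist','w5')
```

```text
{'time': 6.85, 'qpos': [-0.13, 0.047, -0.396, 1.134, -0.0, 1.319], 'tcp_pos': [460.502, -60.483, 134.365], 'eef_rot': [-0.002, 0.663, 0.749, -0.002], 'contact_force': [0.07, 0.437, 0.113], 'width': 50.337}
```

View pics/w5.png

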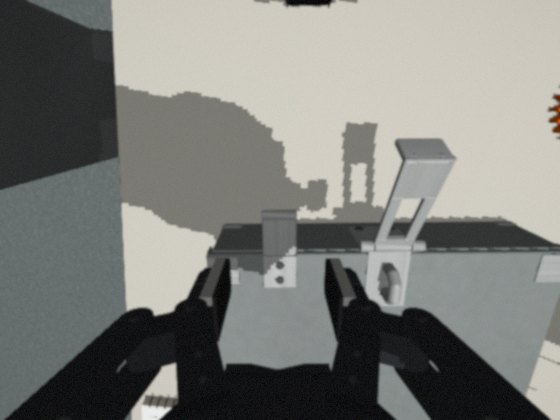

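The hasp hangs off the front, lip at (425,148). The tab at (280,213)–(280,255) is centred between the fingers. Descend, grip.

Call:
arm_command(
  series=[
    [4,1.5,30,0,0,0,50],
    [0,0,30,0,0,0,50],
    [0,0,0,0,0,0,50],
    [0,0,0,0,0,0,15],
    [0,0,0,0,0,0,15],
  ],
)

```text
time: 7.4
tcp_pos: [461.1, -56.8, 79.0]
eef_rot: [-0.002, 0.663, 0.749, -0.003]
contact_force: [-13.8, -3.6, 22.4]
width: 22.4
```

Call:
arm_command(
  series=[
    [0,0,0,0,0,0,15],
    [0,0,0,0,0,0,15],
    [0,0,0,0,0,0,15],
    [0,0,0,0,0,0,15],
    [0,0,0,0,0,0,15],
  ],
)

```text
time: 7.9
tcp_pos: [461.2, -56.8, 79.4]
eef_rot: [-0.001, 0.663, 0.749, -0.002]
contact_force: [-15.3, -0.9, 10.9]
width: 21.8
```

Run:
```python
from h import *
s=st();c=snap('wrist','w6')
r=199;a=np.arange(0,1.76,.125);u=-r*np.cos(a);v=r*np.sin(a)
for i in range(1,len(a)):print(a[i],(u[i]-u[i-1]).round(1),(v[i]-v[i-1]).round(1))
```

```text
{'time': 7.9, 'qpos': [-0.121, 0.081, -0.486, 1.009, -0.002, 1.328], 'tcp_pos': [461.187, -56.778, 79.427], 'eef_rot': [-0.001, 0.663, 0.749, -0.002], 'contact_force': [-15.284, -0.878, 10.919], 'width': 21.772}
0.125 1.6 24.8
0.25 4.6 24.4
0.375 7.6 23.7
0.5 10.5 22.5
0.625 13.3 21.0
0.75 15.8 19.2
0.875 18.0 17.1
1.0 20.0 14.7
1.125 21.7 12.1
1.25 23.1 9.3
1.375 24.0 6.3
1.5 24.6 3.3
1.625 24.9 0.2
1.75 24.7 -2.9
```

Gripped (the width reads about 2 mm low, as it did on the lip). Lift along the arc.

Call:
arm_command(
  series=[
    [-1.6,0,-24.8,0,0,0,15],
    [-4.6,0,-24.4,0,0,0,15],
    [-7.6,0,-23.7,0,0,0,15],
    [0,0,0,0,0,0,15],
  ],
)

```text
time: 8.35
tcp_pos: [463.3, -72.9, 153.3]
eef_rot: [0.001, 0.663, 0.748, -0.004]
contact_force: [-10.8, -8.9, -4.5]
width: 21.4
```

Run:
```python
from h import *
s=st();c=snap('wrist','w7')
```

```text
{'time': 8.35, 'qpos': [-0.152, 0.044, -0.356, 1.173, -0.007, 1.299], 'tcp_pos': [463.276, -72.888, 153.276], 'eef_rot': [0.001, 0.663, 0.748, -0.004], 'contact_force': [-10.805, -8.915, -4.522], 'width': 21.369}
```

View pics/w7.png

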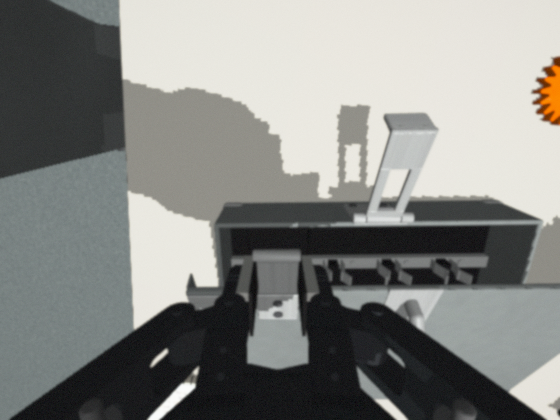

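The lid rises with the tab still held at (277,255), and the clips show inside. Continue the arc.

Call:
arm_command(
  series=[
    [-10.5,0,-22.5,0,0,0,15],
    [-13.3,0,-21,0,0,0,15],
    [-15.8,0,-19.2,0,0,0,15],
    [-18,0,-17.1,0,0,0,15],
    [-20,0,-14.7,0,0,0,15],
  ],
)

```text
time: 8.9
tcp_pos: [473.1, -148.5, 245.6]
eef_rot: [-0.001, 0.663, 0.749, -0.002]
contact_force: [-1.2, -6.9, -18.2]
width: 19.8
```

Call:
arm_command(
  series=[
    [-21.7,0,-12.1,0,0,0,15],
    [-23.1,0,-9.3,0,0,0,15],
    [-24,0,-6.3,0,0,0,15],
    [-24.6,0,-3.3,0,0,0,15],
    [-24.9,0,0,0,0,0,15],
  ],
)

```text
time: 9.4
tcp_pos: [489.7, -265.7, 278.7]
eef_rot: [0.002, 0.663, 0.749, 0.0]
contact_force: [-0.8, -0.6, 0.4]
width: 15.0
```

Run:
```python
from h import *
s=st();c=snap('wrist','w8');d=snap('scene','s8')
cv2.imwrite('pics/m8.png',np.hstack([cv2.resize(cv2.imread('pics/w8.png'),(400,300)),cv2.resize(cv2.imread('pics/s8.png'),(400,300))]))
```

```text
{'time': 9.4, 'qpos': [-0.497, 0.187, 0.081, 1.462, -0.0, 0.952], 'tcp_pos': [489.697, -265.717, 278.744], 'eef_rot': [0.002, 0.663, 0.749, 0.0], 'contact_force': [-0.831, -0.57, 0.4], 'width': 15.045}
```

View pics/m8.png

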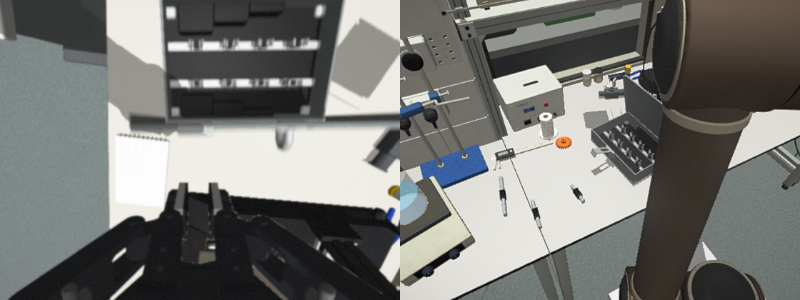

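The lid stands open with the tab slipped out of the fingers near the end. I'll work out the lid angle from the edge at (240,124) and look for the tab.

```bash
cat >> h.py <<'E'
C0=np.array([553.5,-154.5]);TH=np.radians(-82.5);EX=np.array([np.cos(TH),np.sin(TH)]);EY=np.array([-np.sin(TH),np.cos(TH)])
def W(x,y,z): return np.r_[C0+x*EX+y*EY,z]
def loc(p): d=np.array(p)[:2]-C0; return np.r_[d@EX,d@EY,p[2]]
E
python3 - <<'E'
from h import *
w=load('w8')
for th in np.arange(1.0,2.1,.1):
    c,s=np.cos(th),np.sin(th)
    print(th.round(1),proj(w,W(90-177*c,0,58+177*s)).round(),proj(w,W(90-209*c,-78,58+209*s)).round())
print(loc(arm.observe()['tcp_pos']))
im=cv2.imread('pics/w8.png');cv2.imwrite('pics/w8c.png',im[100:260])
E
```

```text
1.0 [410.  61.] [274.  13.]
1.1 [413.  88.] [274.  52.]
1.2 [415. 119.] [275.  96.]
1.3 [415. 150.] [275. 142.]
1.4 [414. 182.] [276. 188.]
1.5 [411. 213.] [276. 232.]
1.6 [408. 241.] [277. 271.]
1.7 [403. 266.] [277. 305.]
1.8 [398. 287.] [278. 332.]
1.9 [392. 305.] [278. 353.]
2.0 [386. 319.] [278. 367.]
[103.31017735 -77.66666255 277.79304991]
```

View pics/w8c.png

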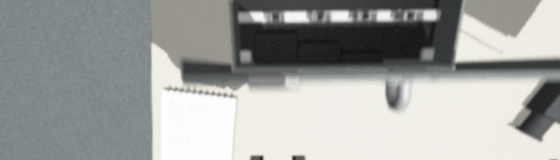

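The lid stands at about 1.37 rad. I'll push it farther open from the inside for clearance.

Call:
arm_command(
  series=[
    [0,19,-4,0,0,0,5],
    [0,19,-4,0,0,0,5],
    [45,0,0,0,0,0,5],
    [48,0,0,0,0,0,5],
    [0,0,30,0,0,0,0],
  ],
)

```text
time: 10.0
tcp_pos: [517.2, -163.5, 259.7]
eef_rot: [0.004, 0.661, 0.751, 0.003]
contact_force: [0.6, -0.9, 0.4]
width: -0.1
```

Call:
arm_command(
  series=[
    [0,0,27,0,0,0,0],
    [-25,0,0,0,0,0,0],
    [-20,0,0,0,0,0,0],
    [-20,0,0,0,0,0,0],
    [-20,0,0,0,0,0,0],
  ],
)

```text
time: 10.5
tcp_pos: [526.5, -251.5, 228.5]
eef_rot: [0.0, 0.662, 0.749, 0.001]
contact_force: [1.3, 2.6, -2.0]
width: -0.1
```

Call:
arm_command(
  series=[
    [-15,0,0,0,0,0,0],
    [0,0,0,0,0,0,0],
    [20,0,0,0,0,0,0],
    [25,0,-20,0,0,0,30],
    [25,0,-20,0,0,0,30],
  ],
)

```text
time: 11.0
tcp_pos: [518.7, -195.5, 267.1]
eef_rot: [-0.001, 0.663, 0.749, -0.0]
contact_force: [0.3, 0.2, 0.2]
width: 27.9
```

Run:
```python
from h import *
s=st();print(loc(s['tcp_pos']))
snap('wrist','w9');snap('top','t9');snap('scene','s9')
a=cv2.imread('pics/w9.png');b=cv2.imread('pics/t9.png')
cv2.imwrite('pics/m9.png',np.hstack([cv2.resize(a,(400,300)),cv2.resize(b,(400,300))]))
```

```text
{'time': 11.0, 'qpos': [-0.36, 0.184, 0.052, 1.441, -0.0, 1.089], 'tcp_pos': [518.697, -195.523, 267.106], 'eef_rot': [-0.001, 0.663, 0.749, -0.0], 'contact_force': [0.319, 0.178, 0.215], 'width': 27.932}
[ 36.12885963 -39.86015754 267.1064272 ]
```

View pics/m9.png

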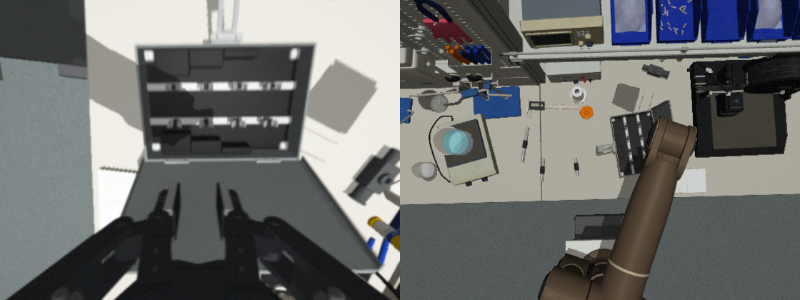

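The lid is now well past upright and the bays are in view. Next, over the shortest bar (C), turning the jaws across it.

Call:
arm_command(
  series=[
    [43,-3.5,0,0,0,0,60],
    [43,-3.5,0,0,0,0,60],
    [43,-3.5,0,0,0,0,60],
    [43,-3.5,0,0,0,0,60],
    [43,-3.5,0,0,0,0,60],
  ],
)

```text
time: 11.65
tcp_pos: [475.1, 15.3, 266.1]
eef_rot: [-0.0, 0.663, 0.749, -0.0]
contact_force: [0.3, 0.2, 0.3]
width: 60.1
```

Call:
arm_command(
  series=[
    [43,-3.5,0,0,0,0,60],
    [43,-3.5,0,0,0,-0.14,60],
    [0,0,12,0,0,-0.14,60],
    [0,0,12,0,0,-0.14,60],
    [0,0,12,0,0,-0.14,60],
  ],
)

```text
time: 12.15
tcp_pos: [458.2, 98.9, 229.7]
eef_rot: [-0.0, 0.427, 0.904, -0.0]
contact_force: [0.8, -1.0, -0.5]
width: 60.0
```

Call:
arm_command(
  series=[
    [0,0,12,0,0,-0.14,60],
    [0,0,12,0,0,-0.14,60],
    [0,0,12,0,0,-0.14,60],
    [0,0,0,0,0,-0.14,60],
    [0,0,0,0,0,-0.14,60],
  ],
)

```text
time: 12.65
tcp_pos: [457.9, 98.2, 193.5]
eef_rot: [-0.001, 0.091, 0.996, -0.0]
contact_force: [-0.2, -0.1, 1.2]
width: 60.1
```

Call:
arm_command(
  series=[
    [0,0,0,0,0,-0.14,60],
    [0,0,0,0,0,-0.14,60],
    [0,0,0,0,0,0,60],
  ],
)

```text
time: 12.95
tcp_pos: [458.2, 98.2, 194.1]
eef_rot: [-0.0, -0.046, 0.999, -0.0]
contact_force: [0.4, 0.3, -0.1]
width: 59.7
```

```bash
cat >> h.py <<'E'
def sleeves(c,vmax=255,z=14,thr=60):
    """dark blobs whose size fits a sleeve: (centre px, world xy, long-axis world angle deg, length mm, width mm)"""
    g=c['img'].max(2)[:vmax]; n,lab,stt,_=cv2.connectedComponentsWithStats((g<thr).astype(np.uint8))
    out=[]
    for i in range(1,n):
        if stt[i,4]<60: continue
        ys,xs=np.nonzero(lab==i)
        P=np.array([atz(c,(x,y),z)[:2] for x,y in list(zip(xs,ys))[::max(1,len(xs)//400)]])
        (cx,cy),(a,b),ang=cv2.minAreaRect(P.astype(np.float32))
        if b>a: ang+=90;a,b=b,a
        if 20<a<55 and 8<b<40: out.append(((xs.mean().round(1),ys.mean().round(1)),np.round([cx,cy],1),round((ang+90)%180-90,1),round(a,1),round(b,1)))
    return out
def rot(s): return R.from_quat(s['eef_rot'],scalar_first=True).as_matrix()
def to_tool(s,d): return (rot(s).T@np.array(d,float)).round(1)
E
python3 - <<'E'
from h import *
s=st();c=snap('wrist','w10');t=snap('top','t10')
for o in sleeves(c):print(o)
print('top')
for o in sleeves(t,420,9):print(o)
E
```

```text
{'time': 12.95, 'qpos': [0.211, 0.028, -0.282, 1.262, -0.0, 0.12], 'tcp_pos': [458.182, 98.23, 194.107], 'eef_rot': [-0.0, -0.046, 0.999, -0.0], 'contact_force': [0.374, 0.28, -0.131], 'width': 59.685}
((np.float64(282.3), np.float64(196.3)), array([460.8, 102.5]), 5.9, 33.6, 16.5)
((np.float64(418.9), np.float64(199.7)), array([450.7, 245.6]), -4.9, 33.6, 21.3)
top
((np.float64(264.7), np.float64(59.6)), array([994.2,  36.3]), 88.3, 40.4, 28.5)
((np.float64(112.4), np.float64(119.0)), array([821.5, 508.4]), 11.9, 31.4, 25.4)
((np.float64(87.8), np.float64(122.8)), array([817.5, 585.6]), -74.7, 38.8, 31.3)
((np.float64(115.6), np.float64(132.2)), array([774.7, 508.2]), -78.1, 49.7, 31.9)
```

View pics/w10.png

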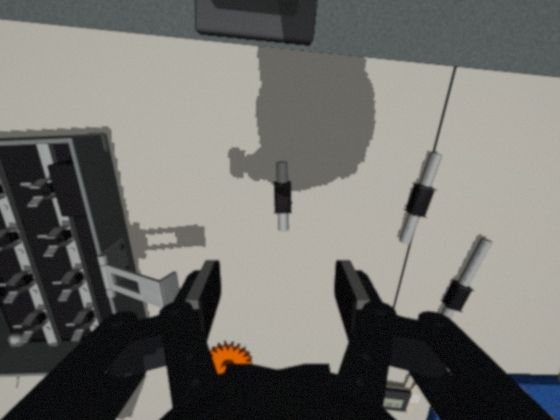

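The wrist view shows bar C at (283,196), B at (418,200) and A at (457,295), in line with the script's positions. Descend on C.

Call:
arm_command(
  series=[
    [-3,4,45,0,0,0,50],
    [0,0,45,0,0,0,50],
    [0,0,40,0,0,0,45],
    [0,0,30,0,0,0,45],
    [0,0,0,0,0,0,45],
  ],
)

```text
time: 13.55
tcp_pos: [457.8, 101.9, 30.9]
eef_rot: [-0.004, -0.044, 0.999, -0.001]
contact_force: [0.1, -0.3, -0.1]
width: 45.0
```

Call:
arm_command(
  series=[
    [0,0,4,0,0,0,45],
    [0,0,0,0,0,0,45],
    [0,0,0,0,0,0,8],
    [0,0,0,0,0,0,8],
    [0,0,0,0,0,0,8],
  ],
)

```text
time: 14.05
tcp_pos: [462.4, 103.0, 32.6]
eef_rot: [0.001, -0.045, 0.999, 0.0]
contact_force: [-0.8, -0.3, 5.7]
width: 16.3
```

Call:
arm_command(
  series=[
    [0,0,0,0,0,0,8],
    [0,0,0,0,0,0,8],
    [0,0,-20,0,0,0,8],
    [0,0,-45,0,0,0,8],
    [0,0,0,0,0,0,8],
  ],
)

```text
time: 14.55
tcp_pos: [464.5, 103.4, 101.7]
eef_rot: [0.005, -0.045, 0.999, 0.001]
contact_force: [0.2, 0.1, -0.1]
width: 16.4
```

Held (16.4 mm, with the low reading). Lift, turn and carry over bay_75.

Call:
arm_command(
  series=[
    [0,0,-18,0,0,0.139,8],
    [0,0,-18,0,0,0.139,8],
    [0,0,-18,0,0,0.139,8],
    [0,0,-18,0,0,0.139,8],
    [0,0,-18,0,0,0.139,8],
  ],
)

```text
time: 15.05
tcp_pos: [461.2, 102.7, 186.9]
eef_rot: [0.0, 0.3, 0.954, 0.0]
contact_force: [1.0, -0.4, -1.7]
width: 16.3
```

Call:
arm_command(
  series=[
    [0,0,0,0,0,0.139,8],
    [0,0,0,0,0,0.139,8],
    [0,0,0,0,0,0.139,8],
    [0,0,0,0,0,0.139,8],
    [0,0,0,0,0,0.139,8],
  ],
)

```text
time: 15.55
tcp_pos: [461.3, 102.7, 186.2]
eef_rot: [0.0, 0.607, 0.795, 0.0]
contact_force: [-0.6, 0.0, -1.1]
width: 16.0
```

Call:
arm_command(
  series=[
    [0,0,0,0,0,0.139,8],
    [-44,-3.7,0,0,0,0,8],
    [-44,-3.7,0,0,0,0,8],
    [-44,-3.7,0,0,0,0,8],
    [-44,-3.7,0,0,0,0,8],
  ],
)

```text
time: 16.05
tcp_pos: [469.9, -75.2, 186.3]
eef_rot: [0.001, 0.658, 0.753, 0.0]
contact_force: [0.7, 0.1, -0.7]
width: 16.1
```

Call:
arm_command(
  series=[
    [-44,-3.7,0,0,0,0,8],
    [-44,-3.7,0,0,0,0,8],
    [0,0,0,0,0,0,8],
  ],
)

```text
time: 16.35
tcp_pos: [474.4, -166.4, 186.0]
eef_rot: [0.001, 0.661, 0.751, -0.0]
contact_force: [0.2, 0.7, -1.2]
width: 16.5
```

Run:
```python
from h import *
s=st();c=snap('wrist','w11');print(loc(s['tcp_pos']),np.degrees(np.arctan2(*rot(s)[[1,0],1])))
im=c['img'][:,:,::-1].copy()
for x,y in [(sx*29,y) for sx in(-1,1) for y in(-78,-26,26,78)]:
    p=proj(c,W(x,y,47)).round().astype(int);cv2.circle(im,tuple(p),3,(0,0,255),1)
for x,y in((-88,-128),(-88,128),(88,128),(88,-128)):
    cv2.circle(im,tuple(proj(c,W(x,y,56)).round().astype(int)),3,(0,255,0),1)
cv2.imwrite('pics/m11.png',cv2.resize(im,(800,600),interpolation=cv2.INTER_CUBIC))
```

```text
{'time': 16.35, 'qpos': [-0.337, 0.092, -0.232, 1.246, -0.001, 1.107], 'tcp_pos': [474.373, -166.399, 185.967], 'eef_rot': [0.001, 0.661, 0.751, -0.0], 'contact_force': [0.189, 0.728, -1.195], 'width': 16.523}
[  1.46872028 -80.00296951 185.96654598] 7.274190577092216
```

View pics/m11.png

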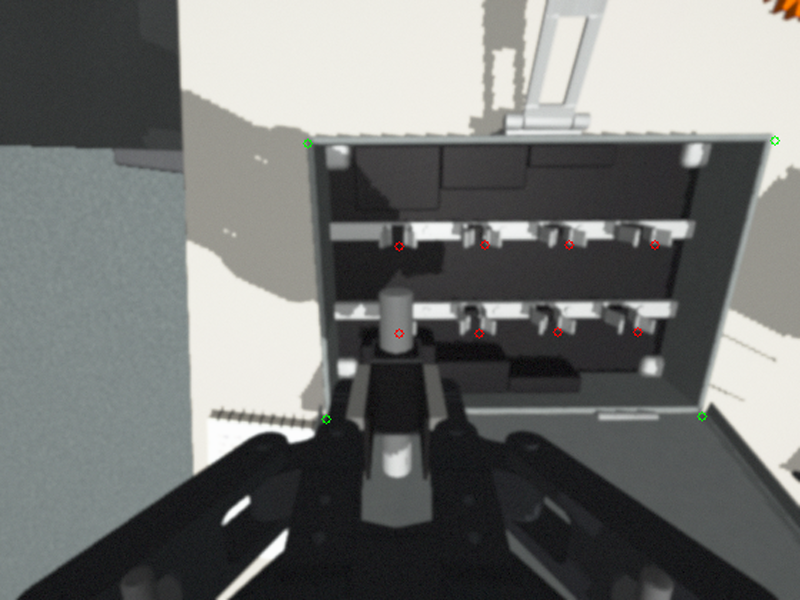

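The overlay matches: predicted clip tops lie on the leaves (e.g. (399,246), (655,245), (479,333)). The bar hangs straight in the jaws at u≈396, front end near (396,292), back end near (397,475). Check the bar's place in the hand numerically.

Run:
```python
from h import *
c=load('w11');s=arm.observe();l=loc(s['tcp_pos']);k=800/560
for dx in(-4,0,4):
  print(dx,[[(proj(c,W(l[0]+dx+e,l[1],z))*k).round().tolist() for z in(172,166,160)] for e in(-37.5,37.5)], (proj(c,W(l[0]+dx-17,l[1],175))*k).round())
g=cv2.imread('pics/w11.png',0).astype(int)
print('front',[(round(v*k),g[v,276:279].mean().round()) for v in range(196,262,2)])
print('back',[(round(v*k),g[v,276:280].mean().round()) for v in range(296,345,2)])
print('rowcentre',[(v,np.nonzero(g[v,255:300]>70)[0][[0,-1]]+255) for v in (210,220,230)])
```

```text
-4 [[[396.0, 281.0], [396.0, 276.0], [396.0, 272.0]], [[397.0, 471.0], [397.0, 461.0], [397.0, 451.0]]] [396. 343.]
0 [[[396.0, 293.0], [396.0, 288.0], [396.0, 283.0]], [[397.0, 480.0], [397.0, 469.0], [397.0, 459.0]]] [396. 354.]
4 [[[396.0, 304.0], [396.0, 299.0], [396.0, 293.0]], [[397.0, 488.0], [397.0, 477.0], [397.0, 467.0]]] [396. 365.]
front [(280, np.float64(56.0)), (283, np.float64(54.0)), (286, np.float64(61.0)), (289, np.float64(78.0)), (291, np.float64(84.0)), (294, np.float64(92.0)), (297, np.float64(127.0)), (300, np.float64(133.0)), (303, np.float64(133.0)), (306, np.float64(132.0)), (309, np.float64(133.0)), (311, np.float64(133.0)), (314, np.float64(132.0)), (317, np.float64(132.0)), (320, np.float64(133.0)), (323, np.float64(132.0)), (326, np.float64(132.0)), (329, np.float64(132.0)), (331, np.float64(131.0)), (334, np.float64(134.0)), (337, np.float64(133.0)), (340, np.float64(132.0)), (343, np.float64(132.0)), (346, np.float64(131.0)), (349, np.float64(132.0)), (351, np.float64(114.0)), (354, np.float64(45.0)), (357, np.float64(31.0)), (360, np.float64(56.0)), (363, np.float64(38.0)), (366, np.float64(26.0)), (369, np.float64(29.0)), (371, np.float64(24.0))]
back [(423, np.float64(25.0)), (426, np.float64(23.0)), (429, np.float64(24.0)), (431, np.float64(35.0)), (434, np.float64(82.0)), (437, np.float64(126.0)), (440, np.float64(132.0)), (443, np.float64(130.0)), (446, np.float64(130.0)), (449, np.float64(136.0)), (451, np.float64(156.0)), (454, np.float64(199.0)), (457, np.float64(221.0)), (460, np.float64(222.0)), (463, np.float64(223.0)), (466, np.float64(222.0)), (469, np.float64(222.0)), (471, np.float64(222.0)), (474, np.float64(215.0)), (477, np.float64(142.0)), (480, np.float64(92.0)), (483, np.float64(90.0)), (486, np.float64(89.0)), (489, np.float64(90.0)), (491, np.float64(89.0))]
rowcentre [(210, array([266, 297])), (220, array([255, 299])), (230, array([266, 291]))]
```

The bar is centred in the hand to about 1 mm. Align and descend to just above the clips.

Call:
arm_command(
  series=[
    [1.5,2,30,0,0,0,8],
    [0,0,35,0,0,0,8],
    [0,0,30,0,0,0,8],
    [0,0,18,0,0,0,8],
    [0,0,0,0,0,0,8],
  ],
)

```text
time: 16.9
tcp_pos: [474.1, -158.4, 70.4]
eef_rot: [-0.002, 0.658, 0.753, -0.001]
contact_force: [0.0, -0.3, -1.7]
width: 16.1
```

Run:
```python
from h import *
for _ in range(1):
    s=st();print(loc(s['tcp_pos']),np.degrees(np.arctan2(*rot(s)[[1,0],1])))
```

```text
{'time': 16.9, 'qpos': [-0.323, 0.152, -0.426, 0.998, 0.0, 1.114], 'tcp_pos': [474.128, -158.438, 70.437], 'eef_rot': [-0.002, 0.658, 0.753, -0.001], 'contact_force': [0.045, -0.301, -1.651], 'width': 16.114}
[ -6.45592403 -79.2065102   70.43717587] 7.701016405408905
```

Call:
arm_command(
  series=[
    [0,0,0,0,0,0,8],
    [0,0,0,0,0,0,8],
    [0,0,0,0,0,0,8],
  ],
)

```text
time: 17.2
tcp_pos: [477.0, -160.3, 74.4]
eef_rot: [0.001, 0.658, 0.753, 0.001]
contact_force: [-0.4, 0.2, -1.2]
width: 16.1
```

Run:
```python
from h import *
s=st();print(loc(s['tcp_pos']),np.degrees(np.arctan2(*rot(s)[[1,0],1])))
```

```text
{'time': 17.2, 'qpos': [-0.324, 0.149, -0.42, 1.0, 0.0, 1.113], 'tcp_pos': [476.991, -160.261, 74.404], 'eef_rot': [0.001, 0.658, 0.753, 0.001], 'contact_force': [-0.407, 0.233, -1.217], 'width': 16.15}
[ -4.2745471  -76.60634807  74.4036768 ] 7.6398746722797615
```

Call:
arm_command(
  series=[
    [-4,-1.4,0,0,0,0,8],
    [0,0,0,0,0,0,8],
    [0,0,0,0,0,0,8],
    [0,0,4,0,0,0,8],
    [0,0,0,0,0,0,8],
  ],
)

```text
time: 17.7
tcp_pos: [474.8, -164.2, 68.3]
eef_rot: [-0.0, 0.659, 0.753, -0.0]
contact_force: [-0.0, 0.7, 0.1]
width: 15.9
```

Run:
```python
from h import *
s=st();print(loc(s['tcp_pos']),np.degrees(np.arctan2(*rot(s)[[1,0],1])))
```

```text
{'time': 17.7, 'qpos': [-0.333, 0.155, -0.427, 0.99, 0.0, 1.105], 'tcp_pos': [474.783, -164.231, 68.292], 'eef_rot': [-0.0, 0.659, 0.753, -0.0], 'contact_force': [-0.004, 0.709, 0.071], 'width': 15.925}
[ -0.62720936 -79.31388752  68.29162847] 7.615592938956202
```

Call:
arm_command(
  series=[
    [0,1,3,0,0,0,8],
    [0,0,3,0,0,0,8],
    [0,0,3,0,0,0,8],
    [0,0,3,0,0,0,8],
    [0,0,0,0,0,0,8],
  ],
)

```text
time: 18.2
tcp_pos: [475.3, -164.3, 55.9]
eef_rot: [-0.001, 0.659, 0.752, -0.001]
contact_force: [-1.2, -1.7, -6.3]
width: 16.2
```

Call:
arm_command(
  series=[
    [0,0,3,0,0,0,8],
    [0,0,3,0,0,0,8],
    [0,0,0,0,0,0,8],
  ],
)

```text
time: 18.5
tcp_pos: [475.6, -164.3, 55.0]
eef_rot: [0.001, 0.659, 0.752, -0.0]
contact_force: [-17.4, 4.0, 38.6]
width: 15.9
```

Force dropped as it snapped in, then rose to 39 N: it has bottomed out. Release and rise, then check.

Call:
arm_command(
  series=[
    [0,0,-4,0,0,0,8],
    [0,0,0,0,0,0,34],
    [0,0,0,0,0,0,34],
    [0,0,0,0,0,0,34],
    [0,0,-20,0,0,0,34],
  ],
)

```text
time: 19.0
tcp_pos: [474.8, -163.5, 72.7]
eef_rot: [-0.002, 0.658, 0.753, -0.001]
contact_force: [-0.3, 1.0, -0.6]
width: 34.5
```

Call:
arm_command(
  series=[
    [0,0,-40,0,0,0,34],
    [0,0,-40,0,0,0,34],
    [0,0,-25,0,0,0,34],
    [0,0,0,0,0,0,34],
    [0,0,0,0,0,0,34],
  ],
)

```text
time: 19.5
tcp_pos: [476.7, -164.2, 180.0]
eef_rot: [0.001, 0.658, 0.753, 0.0]
contact_force: [-0.3, 0.4, -0.2]
width: 34.0
```

Run:
```python
from h import *
s=st();c=snap('wrist','w12');t=snap('scene','s12');k=1
# bright steel ends of bar 75 predicted vs seen
g=cv2.imread('pics/w12.png',0).astype(int)
for z in(32,42):
    print(z,[proj(c,W(x,-78,z+6)).round().tolist() for x in(-37.5,-17,17,37.5)])
p=proj(c,W(-33,-78,38)).round().astype(int)
print(g[p[1]-24:p[1]+50:3,p[0]-18:p[0]+19:2])
print('scene',sleeves(t,420,9,70))
```

```text
{'time': 19.5, 'qpos': [-0.332, 0.097, -0.24, 1.233, 0.0, 1.106], 'tcp_pos': [476.673, -164.231, 179.977], 'eef_rot': [0.001, 0.658, 0.753, 0.0], 'contact_force': [-0.309, 0.355, -0.237], 'width': 33.972}
32 [[276.0, 164.0], [276.0, 187.0], [276.0, 222.0], [276.0, 242.0]]
42 [[276.0, 166.0], [276.0, 189.0], [276.0, 226.0], [276.0, 246.0]]
[[ 28  34  31  29  34  35  32  52  59  60  64  62  63  63  64  64  60  66
   63]
 [ 31  34  31  30  32  30  33  34  36  47  54  57  60  58  59  61  63  59
   60]
 [ 34  30  32  29  33  34  31  33  30  29  42  53  55  60  59  58  57  59
   59]
 [ 34  32  34  28  36  35  35  28  32  38  49  60  64  66  65  66  66  67
   68]
 [ 42  44  42  41  39  44  42  43  44  42  49  55  54  69  69  68  61  67
   67]
 [131 130 132 129 123 129 121 101 101 100 102 116 133 143 211 228 226 227
  226]
 [147 148 148 129  97 113 102 100 104 104 104 105 119 114 210 245 246 242
  232]
 [144 144 138 116  95 101 112 121 136 135 126 111 109 116 172 235 244 236
  236]
 [144 142 132 111  97 103 114 120 136 135 126 114 118 131 164 225 242 242
  241]
 [ 59  61  94 107  97 100 114 
[... 990 characters left out ...]
7  26  33  54  55  52  55
   54]
 [ 42  45  51  51  29  21  20  31  21  29  42  43  37  38  51  54  53  52
   55]
 [ 61  56  54  53  32  24  29  30  34  44  46  48  39  38  58  64  66  66
   60]
 [204 162 126 118  65  26  33  37  46  46  47  47  38  85 190 212 211 212
  210]]
scene [((np.float64(178.3), np.float64(170.7)), array([856.1, 140.7]), -88.7, 28.9, 25.1), ((np.float64(126.6), np.float64(287.6)), array([538.8, 366.1]), -9.9, 39.3, 17.5), ((np.float64(189.6), np.float64(297.6)), array([452.2, 248.3]), -4.9, 36.4, 15.7), ((np.float64(319.9), np.float64(405.7)), array([131. , 104.2]), -1.9, 48.5, 30.6), ((np.float64(312.1), np.float64(413.4)), array([125.3, 125. ]), -45.0, 28.9, 17.4)]
```

bar_75 is home: its end is at row 165 against 164 predicted, and the axis is on u=276. Bar A seems to have been knocked to about (539,366). Now to bar B (100 mm).

Call:
arm_command(
  series=[
    [41,2.9,0,0,0,0,60],
    [41,2.9,0,0,0,0,60],
    [41,2.9,0,0,0,0,60],
    [41,2.9,0,0,0,0,60],
    [41,2.9,0,0,0,0,60],
  ],
)

```text
time: 20.1
tcp_pos: [462.3, 42.4, 178.3]
eef_rot: [-0.001, 0.659, 0.752, -0.001]
contact_force: [0.8, 0.5, 0.3]
width: 60.1
```

Call:
arm_command(
  series=[
    [41,2.9,0,0,0,0,60],
    [41,2.9,0,0,0,0,60],
    [41,2.9,0,0,0,0,60],
    [41,2.9,0,0,0,0,60],
    [41,2.9,0,0,0,0,60],
  ],
)

```text
time: 20.6
tcp_pos: [449.5, 247.5, 178.3]
eef_rot: [-0.0, 0.658, 0.753, -0.001]
contact_force: [0.4, 0.5, 0.3]
width: 60.3
```

Call:
arm_command(
  series=[
    [0,0,0,0,0,-0.135,60],
    [0,0,0,0,0,-0.135,60],
    [0,0,0,0,0,-0.135,60],
    [0,0,0,0,0,-0.135,60],
    [0,0,0,0,0,-0.135,60],
  ],
)

```text
time: 21.1
tcp_pos: [449.8, 245.8, 178.1]
eef_rot: [-0.001, 0.37, 0.929, -0.001]
contact_force: [0.1, 0.5, -0.8]
width: 59.9
```

Call:
arm_command(
  series=[
    [0,0,0,0,0,-0.135,60],
    [0,0,0,0,0,-0.135,60],
    [0,0,0,0,0,-0.135,60],
    [0,0,0,0,0,-0.135,60],
    [0,0,0,0,0,-0.135,60],
  ],
)

```text
time: 21.6
tcp_pos: [449.8, 245.7, 178.1]
eef_rot: [-0.001, 0.041, 0.999, -0.001]
contact_force: [-0.5, 0.3, -0.1]
width: 60.4
```

Call:
arm_command(
  series=[
    [0,0,0,0,0,0,60],
    [0,0,0,0,0,0,60],
  ],
)

```text
time: 21.8
tcp_pos: [450.1, 245.8, 178.8]
eef_rot: [-0.001, 0.045, 0.999, -0.0]
contact_force: [-0.3, -0.7, 0.6]
width: 60.1
```

Run:
```python
from h import *
s=st();c=snap('wrist','w13');d=snap('scene','s13');print(np.degrees(np.arctan2(*rot(s)[[1,0],0])))
for o in sleeves(c):print(o, to_tool(s,np.r_[o[1],0]-s['tcp_pos']))
print('scene')
for o in sleeves(d,420,9,70):print(o)
```

```text
{'time': 21.8, 'qpos': [0.5, 0.116, -0.221, 1.236, 0.0, 0.591], 'tcp_pos': [450.064, 245.838, 178.763], 'eef_rot': [-0.001, 0.045, 0.999, -0.0], 'contact_force': [-0.307, -0.742, 0.594], 'width': 60.143}
174.79201090999047
((np.float64(280.7), np.float64(197.8)), array([449.9, 248.4]), -5.3, 34.0, 17.6) [1.000e-01 2.700e+00 1.788e+02]
scene
((np.float64(126.6), np.float64(287.6)), array([538.7, 365.9]), -9.5, 39.3, 16.8)
((np.float64(189.8), np.float64(298.0)), array([451.2, 248. ]), -7.1, 38.6, 16.4)
```

Call:
arm_command(
  series=[
    [0,2.5,40,0,0,0,50],
    [0,0,40,0,0,0,50],
    [0,0,40,0,0,0,45],
    [0,0,24,0,0,0,45],
    [0,0,0,0,0,0,45],
  ],
)

```text
time: 22.4
tcp_pos: [448.2, 247.1, 32.3]
eef_rot: [-0.003, 0.045, 0.999, -0.002]
contact_force: [-0.0, -0.0, 0.3]
width: 45.1
```

Call:
arm_command(
  series=[
    [0,0,4,0,0,0,45],
    [0,0,0,0,0,0,45],
    [0,0,0,0,0,0,8],
    [0,0,0,0,0,0,8],
    [0,0,0,0,0,0,8],
  ],
)

```text
time: 22.9
tcp_pos: [451.7, 249.1, 33.5]
eef_rot: [0.001, 0.044, 0.999, 0.001]
contact_force: [-1.0, -0.1, 5.7]
width: 16.1
```

Call:
arm_command(
  series=[
    [0,0,0,0,0,0,8],
    [0,0,0,0,0,0,8],
    [0,0,-20,0,0,0,8],
    [0,0,-45,0,0,0,8],
    [0,0,0,0,0,0,8],
  ],
)

```text
time: 23.4
tcp_pos: [453.5, 250.1, 102.6]
eef_rot: [0.004, 0.044, 0.999, 0.002]
contact_force: [0.4, 0.6, -0.4]
width: 16.0
```

Call:
arm_command(
  series=[
    [0,0,-18,0,0,0.135,8],
    [0,0,-18,0,0,0.135,8],
    [0,0,-18,0,0,0.135,8],
    [0,0,-18,0,0,0.135,8],
    [0,0,-18,0,0,0.135,8],
  ],
)

```text
time: 23.9
tcp_pos: [450.7, 248.5, 187.6]
eef_rot: [0.0, 0.375, 0.927, 0.0]
contact_force: [-0.6, 0.4, -1.3]
width: 16.0
```

Call:
arm_command(
  series=[
    [0,0,0,0,0,0.135,8],
    [0,0,0,0,0,0.135,8],
    [0,0,0,0,0,0.135,8],
    [0,0,0,0,0,0.135,8],
    [0,0,0,0,0,0.135,8],
  ],
)

```text
time: 24.4
tcp_pos: [450.7, 248.5, 186.8]
eef_rot: [0.0, 0.661, 0.751, 0.0]
contact_force: [0.1, -1.0, -1.1]
width: 15.9
```

Run:
```python
from h import *
s=st();print(np.degrees(np.arctan2(*rot(s)[[1,0],0])));print(to_tool(s,W(0,-26,186)-s['tcp_pos']))
```

```text
{'time': 24.4, 'qpos': [0.504, 0.115, -0.204, 1.252, 0.0, 1.947], 'tcp_pos': [450.682, 248.502, 186.832], 'eef_rot': [0.0, 0.661, 0.751, 0.0], 'contact_force': [0.15, -0.996, -1.065], 'width': 15.925}
97.29766736848757
[-412.9   24.8    0.8]
```

Call:
arm_command(
  series=[
    [-41.3,2.5,0,0,0,0,8],
    [-41.3,2.5,0,0,0,0,8],
    [-41.3,2.5,0,0,0,0,8],
    [-41.3,2.5,0,0,0,0,8],
    [-41.3,2.5,0,0,0,0,8],
  ],
)

```text
time: 24.9
tcp_pos: [490.5, 44.0, 186.9]
eef_rot: [0.0, 0.658, 0.753, 0.0]
contact_force: [0.9, 0.6, -1.1]
width: 15.9
```

Call:
arm_command(
  series=[
    [-41.3,2.5,0,0,0,0,8],
    [-41.3,2.5,0,0,0,0,8],
    [-41.3,2.5,0,0,0,0,8],
    [-41.3,2.5,0,0,0,0,8],
    [-41.3,2.5,0,0,0,0,8],
  ],
)

```text
time: 25.4
tcp_pos: [530.3, -159.3, 186.9]
eef_rot: [0.0, 0.659, 0.752, 0.0]
contact_force: [0.7, 0.3, -0.6]
width: 16.0
```

Call:
arm_command(
  series=[
    [0,0,0,0,0,0,8],
    [0,0,0,0,0,0,8],
    [0,0,0,0,0,0,8],
  ],
)

```text
time: 25.7
tcp_pos: [530.0, -156.8, 186.8]
eef_rot: [-0.0, 0.658, 0.753, 0.0]
contact_force: [1.1, -0.2, -0.1]
width: 16.3
```

Run:
```python
from h import *
s=st();c=snap('wrist','w14');l=loc(s['tcp_pos']);print(l)
print(to_tool(s,W(1,-26,186)-s['tcp_pos']))
g=cv2.imread('pics/w14.png',0).astype(int)
for e in(-50,-17,50):print(e,[proj(c,W(l[0]+e,l[1],l[2]-23+6)).round(1).tolist()])
u=int(proj(c,W(l[0]-40,l[1],l[2]-17))[0].round())
col=g[:,u-1:u+2].mean(1).round().astype(int);print([(v,col[v]) for v in range(150,262,2)],[(v,col[v]) for v in range(310,370,2)])
```

```text
{'time': 25.7, 'qpos': [-0.288, 0.187, -0.12, 1.265, 0.0, 1.149], 'tcp_pos': [529.989, -156.801, 186.765], 'eef_rot': [-0.0, 0.658, 0.753, 0.0], 'contact_force': [1.094, -0.155, -0.071], 'width': 16.318}
[ -0.78728564 -23.61065785 186.76482412]
[-1.8 -2.4  0.8]
-50 [[277.7, 181.7]]
-17 [[277.6, 246.4]]
50 [[277.4, 353.0]]
[(150, np.int64(40)), (152, np.int64(40)), (154, np.int64(46)), (156, np.int64(47)), (158, np.int64(81)), (160, np.int64(102)), (162, np.int64(85)), (164, np.int64(75)), (166, np.int64(82)), (168, np.int64(80)), (170, np.int64(81)), (172, np.int64(80)), (174, np.int64(59)), (176, np.int64(35)), (178, np.int64(67)), (180, np.int64(83)), (182, np.int64(102)), (184, np.int64(133)), (186, np.int64(137)), (188, np.int64(136)), (190, np.int64(134)), (192, np.int64(137)), (194, np.int64(137)), (196, np.int64(137)), (198, np.int64(137)), (200, np.int64(137)), (202, np.int64(137)), (204, np.int64(136)), (206, np.int64(136)), (208, np.int64(135)), (210, np.int64(136)), (212, np.int64(134)), (214, np.int64(135)), (216, np.int64(137)), (218, np.int64(136)), (220, np.int64(135))
[... 387 characters left out ...]
27)), (258, np.int64(27)), (260, np.int64(25))] [(310, np.int64(131)), (312, np.int64(131)), (314, np.int64(136)), (316, np.int64(147)), (318, np.int64(206)), (320, np.int64(224)), (322, np.int64(224)), (324, np.int64(224)), (326, np.int64(224)), (328, np.int64(223)), (330, np.int64(223)), (332, np.int64(224)), (334, np.int64(224)), (336, np.int64(224)), (338, np.int64(223)), (340, np.int64(223)), (342, np.int64(223)), (344, np.int64(223)), (346, np.int64(222)), (348, np.int64(222)), (350, np.int64(203)), (352, np.int64(111)), (354, np.int64(86)), (356, np.int64(87)), (358, np.int64(88)), (360, np.int64(87)), (362, np.int64(89)), (364, np.int64(87)), (366, np.int64(88)), (368, np.int64(71))]
```

bar_100 is centred in the hand (ends at rows 183 and 351, predicted 182 and 353). Descend to just above the clips.

Call:
arm_command(
  series=[
    [-2.5,-3,30,0,0,0,8],
    [-2,0,35,0,0,0,8],
    [0,0,30,0,0,0,8],
    [0,0,18,0,0,0,8],
    [0,0,0,0,0,0,8],
  ],
)

```text
time: 26.25
tcp_pos: [526.2, -160.5, 71.4]
eef_rot: [-0.002, 0.658, 0.753, -0.001]
contact_force: [-1.1, 0.3, -0.7]
width: 16.2
```

Call:
arm_command(
  series=[
    [0,0,0,0,0,0,8],
    [0,0,0,0,0,0,8],
    [0,0,0,0,0,0,8],
  ],
)

```text
time: 26.55
tcp_pos: [528.5, -161.7, 75.2]
eef_rot: [0.0, 0.658, 0.753, 0.001]
contact_force: [-1.2, 3.6, -1.1]
width: 16.4
```

Run:
```python
from h import *
s=st();print(loc(s['tcp_pos']),np.degrees(np.arctan2(*rot(s)[[1,0],1])));print(to_tool(s,W(0,-26,70)-s['tcp_pos']))
```

```text
{'time': 26.55, 'qpos': [-0.298, 0.237, -0.308, 1.024, 0.001, 1.139], 'tcp_pos': [528.499, -161.702, 75.213], 'eef_rot': [0.0, 0.658, 0.753, 0.001], 'contact_force': [-1.169, 3.555, -1.138], 'width': 16.378}
[  3.87702933 -25.72730343  75.21250494] 7.662081037871867
[ 3.9 -0.3  5.2]
```

Call:
arm_command(
  series=[
    [4,0,0,0,0,0,8],
    [0,0,0,0,0,0,8],
    [0,0,3,0,0,0,8],
    [0,0,0,0,0,0,8],
    [0,0,0,0,0,0,8],
  ],
)

```text
time: 27.05
tcp_pos: [527.3, -158.6, 70.7]
eef_rot: [-0.0, 0.659, 0.752, -0.0]
contact_force: [0.0, -0.3, -0.4]
width: 15.9
```

Run:
```python
from h import *
s=st();print(loc(s['tcp_pos']));print(to_tool(s,W(0,-26,68)-s['tcp_pos']))
```

```text
{'time': 27.05, 'qpos': [-0.292, 0.238, -0.318, 1.015, -0.0, 1.146], 'tcp_pos': [527.255, -158.566, 70.735], 'eef_rot': [-0.0, 0.659, 0.752, -0.0], 'contact_force': [0.014, -0.251, -0.392], 'width': 15.94}
[  0.60525336 -26.55136663  70.73458128]
[0.6 0.6 2.7]
```

Call:
arm_command(
  series=[
    [0.5,0.3,3,0,0,0,8],
    [0,0,3,0,0,0,8],
    [0,0,3,0,0,0,8],
    [0,0,3,0,0,0,8],
    [0,0,0,0,0,0,8],
  ],
)

```text
time: 27.55
tcp_pos: [527.2, -158.2, 58.6]
eef_rot: [-0.0, 0.659, 0.752, -0.001]
contact_force: [-1.0, -0.6, -1.7]
width: 16.1
```

Call:
arm_command(
  series=[
    [0,0,3,0,0,0,8],
    [0,0,3,0,0,0,8],
    [0,0,2,0,0,0,8],
    [0,0,0,0,0,0,8],
  ],
)

```text
time: 27.95
tcp_pos: [527.3, -158.0, 55.8]
eef_rot: [0.001, 0.659, 0.753, 0.0]
contact_force: [-17.4, 2.8, 40.3]
width: 16.0
```

Same signature, bottomed at 40 N. Release, rise, check.

Call:
arm_command(
  series=[
    [0,0,-4,0,0,0,8],
    [0,0,0,0,0,0,34],
    [0,0,0,0,0,0,34],
    [0,0,0,0,0,0,34],
    [0,0,-20,0,0,0,34],
  ],
)

```text
time: 28.45
tcp_pos: [526.1, -157.3, 72.2]
eef_rot: [-0.002, 0.659, 0.753, -0.001]
contact_force: [0.6, -0.1, 0.3]
width: 34.1
```

Call:
arm_command(
  series=[
    [0,0,-40,0,0,0,34],
    [0,0,-40,0,0,0,34],
    [0,0,-25,0,0,0,34],
    [0,0,0,0,0,0,34],
    [0,0,0,0,0,0,34],
  ],
)

```text
time: 28.95
tcp_pos: [528.0, -157.9, 179.8]
eef_rot: [0.0, 0.659, 0.753, 0.0]
contact_force: [0.2, -0.5, -0.5]
width: 34.2
```

```bash
cat >> h.py <<'E'
def endcheck(c,L,y):
    """column profile at the bar's front end: steel edge row seen vs predicted (home / 10 mm high)"""
    g=c['img'].mean(2); p=proj(c,W(-L/2,y,38)); u=int(p[0].round())
    col=g[:,u-1:u+2].mean(1); v0=int(p[1])-14
    print('pred home',p.round(1),'10 high',proj(c,W(-L/2,y,48)).round(1),'sleeve',proj(c,W(-17,y,41)).round(1))
    print([(v,int(col[v])) for v in range(v0,v0+60,2)])
    v=int(p[1])+5; print('row',v,[(x,int(g[v-1:v+2,x].mean())) for x in range(u-14,u+15,2)])
E
python3 - <<'E'
from h import *
s=st();c=snap('wrist','w15');endcheck(c,100,-26);endcheck(c,75,-78)
d=snap('scene','s15');t=snap('top','t15')
for o in sleeves(d,420,9,70):print(o)
print(to_tool(s,np.array([539,366,180])-s['tcp_pos']))
E
```

```text
{'time': 28.95, 'qpos': [-0.291, 0.184, -0.138, 1.248, 0.0, 1.147], 'tcp_pos': [528.049, -157.92, 179.778], 'eef_rot': [0.0, 0.659, 0.753, 0.0], 'contact_force': [0.168, -0.519, -0.471], 'width': 34.242}
pred home [276.7 149. ] 10 high [276.7 150.4] sleeve [276.7 187. ]
[(134, 50), (136, 56), (138, 64), (140, 62), (142, 51), (144, 40), (146, 34), (148, 60), (150, 115), (152, 132), (154, 132), (156, 134), (158, 134), (160, 133), (162, 133), (164, 134), (166, 133), (168, 133), (170, 133), (172, 131), (174, 132), (176, 132), (178, 132), (180, 130), (182, 132), (184, 133), (186, 120), (188, 57), (190, 41), (192, 32)]
row 153 [(263, 33), (265, 31), (267, 36), (269, 75), (271, 109), (273, 127), (275, 136), (277, 133), (279, 123), (281, 105), (283, 70), (285, 65), (287, 65), (289, 62), (291, 64)]
pred home [217.3 163.4] 10 high [215.1 165.4] sleeve [218.2 187. ]
[(149, 28), (151, 29), (153, 32), (155, 31), (157, 51), (159, 102), (161, 87), (163, 112), (165, 129), (167, 129), (169, 131), (171, 131), (173, 130), (175, 130), (177, 131), (179, 131), (181, 130), (183, 130), (185, 115), (187, 54), (189, 43), (191, 29), (193, 30), (195, 27), (197, 29), (199, 27), (201, 28), (203, 24), (205, 26), (207, 28)]
row 168 [(203, 110), (205, 97), (207, 98), (209, 101), (211, 115), (213, 116), (215, 128), (217, 131), (219, 127), (221, 122), (223, 109), (225, 105), (227, 111), (229, 92), (231, 113)]
((np.float64(178.2), np.float64(170.8)), array([856.1, 141.3]), -88.3, 30.1, 25.0)
((np.float64(126.5), np.float64(287.5)), array([538.7, 365.9]), -9.3, 39.3, 17.3)
[ 5.178e+02  8.040e+01 -2.000e-01]
```

bar_100 is home (end at row 149, predicted 149.0) and so is bar_75. Now to bar A (150 mm) at its new place.

Call:
arm_command(
  series=[
    [43.2,6.7,0,0,0,0,60],
    [43.2,6.7,0,0,0,0,60],
    [43.2,6.7,0,0,0,0,60],
    [43.2,6.7,0,0,0,0,60],
    [43.2,6.7,0,0,0,0,60],
  ],
)

```text
time: 29.6
tcp_pos: [531.4, 62.2, 178.5]
eef_rot: [-0.001, 0.659, 0.752, -0.001]
contact_force: [1.1, -1.2, 0.7]
width: 60.1
```

Call:
arm_command(
  series=[
    [43.2,6.7,0,0,0,0,60],
    [43.2,6.7,0,0,0,0,60],
    [43.2,6.7,0,0,0,0,60],
    [43.2,6.7,0,0,0,0,60],
    [43.2,6.7,0,0,0,0,60],
  ],
)

```text
time: 30.1
tcp_pos: [535.9, 280.8, 178.3]
eef_rot: [-0.0, 0.659, 0.753, -0.001]
contact_force: [1.3, -0.0, -0.1]
width: 59.9
```

Call:
arm_command(
  series=[
    [43.2,6.7,0,0,0,0,60],
    [43.2,6.7,0,0,0,0,60],
    [0,0,0,0,0,-0.142,60],
    [0,0,0,0,0,-0.142,60],
    [0,0,0,0,0,-0.142,60],
  ],
)

```text
time: 30.6
tcp_pos: [537.8, 367.0, 177.7]
eef_rot: [-0.001, 0.482, 0.876, -0.001]
contact_force: [0.0, 0.3, 1.1]
width: 59.9
```

Call:
arm_command(
  series=[
    [0,0,0,0,0,-0.142,60],
    [0,0,0,0,0,-0.142,60],
    [0,0,0,0,0,-0.142,60],
    [0,0,0,0,0,-0.142,60],
    [0,0,0,0,0,-0.142,60],
  ],
)

```text
time: 31.1
tcp_pos: [538.0, 366.3, 178.0]
eef_rot: [-0.001, 0.147, 0.989, -0.001]
contact_force: [-0.6, -0.5, 0.3]
width: 60.0
```

Call:
arm_command(
  series=[
    [0,0,0,0,0,-0.142,60],
    [0,0,0,0,0,0,60],
    [0,0,0,0,0,0,60],
  ],
)

```text
time: 31.4
tcp_pos: [538.3, 366.4, 178.7]
eef_rot: [-0.001, 0.082, 0.997, -0.001]
contact_force: [0.7, 0.1, 1.1]
width: 60.1
```

Run:
```python
from h import *
s=st();c=snap('wrist','w16');print(np.degrees(np.arctan2(*rot(s)[[1,0],0])))
for o in sleeves(c):print(o, to_tool(s,np.r_[o[1],0]-s['tcp_pos']))
```

```text
{'time': 31.4, 'qpos': [0.598, 0.377, 0.114, 1.31, 0.0, 0.761], 'tcp_pos': [538.272, 366.389, 178.732], 'eef_rot': [-0.001, 0.082, 0.997, -0.001], 'contact_force': [0.693, 0.093, 1.081], 'width': 60.051}
170.64971009957523
((np.float64(488.0), np.float64(4.6)), array([406.6, 564.1]), 80.6, 26.7, 9.8) [161.8 173.9 178.7]
((np.float64(405.0), np.float64(36.4)), array([416.2, 494. ]), -76.2, 27.5, 17.2) [140.9 106.3 178.8]
((np.float64(278.3), np.float64(197.6)), array([538.5, 366.5]), -9.4, 33.0, 16.7) [ -0.4   0.4 178.7]
```

Call:
arm_command(
  series=[
    [0,0,40,0,0,0,50],
    [0,0,40,0,0,0,50],
    [0,0,40,0,0,0,45],
    [0,0,24,0,0,0,45],
    [0,0,0,0,0,0,45],
  ],
)

```text
time: 31.95
tcp_pos: [536.0, 364.9, 31.3]
eef_rot: [-0.003, 0.081, 0.997, -0.002]
contact_force: [0.4, 0.1, -0.5]
width: 45.1
```

Call:
arm_command(
  series=[
    [0,0,4,0,0,0,45],
    [0,0,0,0,0,0,45],
    [0,0,0,0,0,0,8],
    [0,0,0,0,0,0,8],
    [0,0,0,0,0,0,8],
  ],
)

```text
time: 32.45
tcp_pos: [539.4, 367.2, 33.8]
eef_rot: [0.001, 0.08, 0.997, 0.001]
contact_force: [-0.1, -0.9, 6.2]
width: 15.9
```

Call:
arm_command(
  series=[
    [0,0,0,0,0,0,8],
    [0,0,0,0,0,0,8],
    [0,0,-20,0,0,0,8],
    [0,0,-45,0,0,0,8],
    [0,0,0,0,0,0,8],
  ],
)

```text
time: 32.95
tcp_pos: [541.1, 368.3, 103.4]
eef_rot: [0.004, 0.08, 0.997, 0.003]
contact_force: [0.8, 1.5, -0.8]
width: 15.9
```

Call:
arm_command(
  series=[
    [0,0,-18,0,0,0.142,8],
    [0,0,-18,0,0,0.142,8],
    [0,0,-18,0,0,0.142,8],
    [0,0,-18,0,0,0.142,8],
    [0,0,-18,0,0,0.142,8],
  ],
)

```text
time: 33.45
tcp_pos: [538.4, 366.5, 187.4]
eef_rot: [-0.0, 0.424, 0.906, -0.0]
contact_force: [0.6, 0.3, -1.8]
width: 15.8
```

Call:
arm_command(
  series=[
    [0,0,0,0,0,0.142,8],
    [0,0,0,0,0,0.142,8],
    [0,0,0,0,0,0.142,8],
    [0,0,0,0,0,0.142,8],
    [0,0,0,0,0,0,8],
  ],
)

```text
time: 33.95
tcp_pos: [538.4, 366.6, 186.6]
eef_rot: [-0.0, 0.659, 0.752, -0.0]
contact_force: [-0.4, -0.3, -1.2]
width: 16.0
```

Run:
```python
from h import *
s=st();print(np.degrees(np.arctan2(*rot(s)[[1,0],0])));print(to_tool(s,W(0,78,186)-s['tcp_pos']))
```

```text
{'time': 33.95, 'qpos': [0.598, 0.375, 0.128, 1.325, 0.0, 2.036], 'tcp_pos': [538.438, 366.564, 186.64], 'eef_rot': [-0.0, 0.659, 0.752, -0.0], 'contact_force': [-0.368, -0.343, -1.18], 'width': 15.997}
97.59587702676106
[-518.6   24.1    0.7]
```

Call:
arm_command(
  series=[
    [-43.2,2,0,0,0,0,8],
    [-43.2,2,0,0,0,0,8],
    [-43.2,2,0,0,0,0,8],
    [-43.2,2,0,0,0,0,8],
    [-43.2,2,0,0,0,0,8],
  ],
)

```text
time: 34.45
tcp_pos: [577.1, 152.2, 186.8]
eef_rot: [0.0, 0.657, 0.754, 0.0]
contact_force: [-0.0, 0.9, -1.6]
width: 16.3
```

Call:
arm_command(
  series=[
    [-43.2,2,0,0,0,0,8],
    [-43.2,2,0,0,0,0,8],
    [-43.2,2,0,0,0,0,8],
    [-43.2,2,0,0,0,0,8],
    [-43.2,2,0,0,0,0,8],
  ],
)

```text
time: 34.95
tcp_pos: [615.7, -60.7, 186.9]
eef_rot: [0.0, 0.657, 0.754, 0.0]
contact_force: [0.5, -0.3, -1.4]
width: 16.1
```

Call:
arm_command(
  series=[
    [-43.2,2,0,0,0,0,8],
    [-43.2,2,0,0,0,0,8],
    [0,0,0,0,0,0,8],
    [0,0,0,0,0,0,8],
    [0,0,0,0,0,0,8],
  ],
)

```text
time: 35.45
tcp_pos: [630.9, -143.4, 186.7]
eef_rot: [-0.0, 0.658, 0.753, 0.0]
contact_force: [0.5, -0.3, -1.6]
width: 15.9
```

Run:
```python
from h import *
s=st();c=snap('wrist','w17');l=loc(s['tcp_pos']);print(l)
print(to_tool(s,W(0,78,186)-s['tcp_pos']))
g=cv2.imread('pics/w17.png',0).astype(int)
for e in(-75,-17,75):print(e,[proj(c,W(l[0]+e,l[1],l[2]-23+6)).round(1).tolist()])
u=int(proj(c,W(l[0]-60,l[1],l[2]-17))[0].round())
col=g[:,u-1:u+2].mean(1).round().astype(int);print([(v,int(col[v])) for v in range(90,150,2)],[(v,int(col[v])) for v in range(236,256,2)],[(v,int(col[v])) for v in range(350,420,3)])
print([(v,(np.nonzero(g[v,255:300]>100)[0][[0,-1]]+255).tolist()) for v in (150,180,220)])
```

```text
{'time': 35.45, 'qpos': [-0.224, 0.366, 0.116, 1.322, 0.0, 1.212], 'tcp_pos': [630.875, -143.355, 186.725], 'eef_rot': [-0.0, 0.658, 0.753, 0.0], 'contact_force': [0.546, -0.333, -1.644], 'width': 15.904}
[ -0.94972265  78.16760848 186.72485803]
[-0.9 -0.2  0.7]
-75 [[278.1, 125.7]]
-17 [[277.7, 246.4]]
75 [[277.2, 386.3]]
[(90, 237), (92, 238), (94, 238), (96, 227), (98, 162), (100, 168), (102, 168), (104, 104), (106, 68), (108, 68), (110, 67), (112, 68), (114, 66), (116, 66), (118, 66), (120, 68), (122, 67), (124, 67), (126, 86), (128, 187), (130, 235), (132, 239), (134, 239), (136, 239), (138, 238), (140, 238), (142, 238), (144, 237), (146, 238), (148, 238)] [(236, 143), (238, 143), (240, 143), (242, 142), (244, 141), (246, 125), (248, 48), (250, 29), (252, 55), (254, 37)] [(350, 221), (353, 221), (356, 221), (359, 221), (362, 220), (365, 220), (368, 173), (371, 27), (374, 18), (377, 26), (380, 24), (383, 23), (386, 24), (389, 24), (392, 25), (395, 25), (398, 23), (401, 26), (404, 22), (407, 21), (410, 24), (413, 23), (416, 25), (419, 22)]
[(150, [267, 290]), (180, [268, 288]), (220, [255, 299])]
```

bar_150 is centred in the hand (front end at row 127, predicted 126). Descend.

Call:
arm_command(
  series=[
    [-1,0,30,0,0,0,8],
    [0,0,35,0,0,0,8],
    [0,0,30,0,0,0,8],
    [0,0,16,0,0,0,8],
    [0,0,0,0,0,0,8],
  ],
)

```text
time: 36.0
tcp_pos: [629.3, -143.0, 73.1]
eef_rot: [-0.002, 0.657, 0.753, -0.001]
contact_force: [0.1, 0.0, -1.7]
width: 15.9
```

Call:
arm_command(
  series=[
    [0,0,0,0,0,0,8],
    [0,0,0,0,0,0,8],
    [0,0,0,0,0,0,8],
  ],
)

```text
time: 36.3
tcp_pos: [632.2, -144.9, 77.6]
eef_rot: [0.001, 0.658, 0.753, 0.001]
contact_force: [-1.7, 0.2, -1.5]
width: 15.9
```

Run:
```python
from h import *
s=st();print(loc(s['tcp_pos']),np.degrees(np.arctan2(*rot(s)[[1,0],1])));print(to_tool(s,W(0,78,70)-s['tcp_pos']))
```

```text
{'time': 36.3, 'qpos': [-0.225, 0.406, -0.069, 1.093, 0.0, 1.212], 'tcp_pos': [632.152, -144.928, 77.636], 'eef_rot': [0.001, 0.658, 0.753, 0.001], 'contact_force': [-1.669, 0.16, -1.51], 'width': 15.943}
[ 0.77616381 79.22840902 77.63620707] 7.6556449401994335
[ 0.8 -1.2  7.6]
```

Call:
arm_command(
  series=[
    [0.8,-0.7,6,0,0,0,8],
    [0,0,0,0,0,0,8],
    [0,0,0,0,0,0,8],
    [0,0,0,0,0,0,8],
  ],
)

```text
time: 36.7
tcp_pos: [630.4, -144.4, 69.9]
eef_rot: [0.0, 0.659, 0.753, 0.0]
contact_force: [0.7, -0.5, -1.4]
width: 15.8
```

Run:
```python
from h import *
s=st();print(to_tool(s,W(0,78,70)-s['tcp_pos']))
```

```text
{'time': 36.7, 'qpos': [-0.225, 0.409, -0.082, 1.08, -0.0, 1.213], 'tcp_pos': [630.412, -144.396, 69.931], 'eef_rot': [0.0, 0.659, 0.753, 0.0], 'contact_force': [0.715, -0.455, -1.434], 'width': 15.822}
[ 0.   0.4 -0.1]
```

Call:
arm_command(
  series=[
    [0,0,3,0,0,0,8],
    [0,0,3,0,0,0,8],
    [0,0,3,0,0,0,8],
    [0,0,3,0,0,0,8],
    [0,0,0,0,0,0,8],
  ],
)

```text
time: 37.2
tcp_pos: [629.9, -144.5, 57.2]
eef_rot: [-0.0, 0.659, 0.752, -0.0]
contact_force: [0.2, -2.3, -5.2]
width: 16.1
```

Call:
arm_command(
  series=[
    [0,0,3,0,0,0,8],
    [0,0,3,0,0,0,8],
    [0,0,2,0,0,0,8],
    [0,0,0,0,0,0,8],
  ],
)

```text
time: 37.6
tcp_pos: [630.2, -144.5, 56.1]
eef_rot: [0.002, 0.659, 0.752, 0.001]
contact_force: [-16.0, 3.1, 38.5]
width: 16.0
```

Call:
arm_command(
  series=[
    [0,0,-4,0,0,0,8],
    [0,0,0,0,0,0,34],
    [0,0,0,0,0,0,34],
    [0,0,0,0,0,0,34],
    [0,0,-20,0,0,0,34],
  ],
)

```text
time: 38.1
tcp_pos: [628.8, -143.8, 70.5]
eef_rot: [-0.003, 0.659, 0.753, -0.001]
contact_force: [0.5, -0.7, -0.4]
width: 34.1
```

Call:
arm_command(
  series=[
    [0,0,-40,0,0,0,34],
    [0,0,-40,0,0,0,34],
    [0,0,-25,0,0,0,34],
    [0,0,0,0,0,0,34],
    [0,0,0,0,0,0,34],
  ],
)

```text
time: 38.6
tcp_pos: [630.8, -144.3, 178.7]
eef_rot: [0.0, 0.659, 0.753, 0.0]
contact_force: [-0.2, 0.5, -0.2]
width: 33.9
```

Run:
```python
from h import *
s=st();c=snap('wrist','w18');print(loc(s['tcp_pos']))
endcheck(c,150,78);endcheck(c,100,-26);endcheck(c,75,-78)
cv2.imwrite('pics/m18.png',c['img'][:,:,::-1])
```

```text
{'time': 38.6, 'qpos': [-0.225, 0.367, 0.1, 1.303, 0.0, 1.213], 'tcp_pos': [630.847, -144.332, 178.675], 'eef_rot': [0.0, 0.659, 0.753, 0.0], 'contact_force': [-0.212, 0.522, -0.226], 'width': 33.873}
[1.50837957e-02 7.80127624e+01 1.78674718e+02]
pred home [277.1 118.7] 10 high [277.2 119. ] sleeve [277.1 187.4]
[(104, 66), (106, 69), (108, 69), (110, 68), (112, 69), (114, 67), (116, 65), (118, 68), (120, 182), (122, 230), (124, 232), (126, 231), (128, 232), (130, 231), (132, 231), (134, 232), (136, 232), (138, 232), (140, 230), (142, 202), (144, 175), (146, 145), (148, 140), (150, 141), (152, 139), (154, 139), (156, 139), (158, 140), (160, 139), (162, 139)]
row 123 [(263, 65), (265, 65), (267, 58), (269, 97), (271, 164), (273, 207), (275, 232), (277, 232), (279, 215), (281, 178), (283, 108), (285, 66), (287, 67), (289, 66), (291, 67)]
pred home [156.  149.1] 10 high [151.3 150.6] sleeve [159.5 187.4]
[(135, 23), (137, 29), (139, 28), (141, 29), (143, 30), (145, 30), (147, 34), (149, 85), (151, 125), (153, 129), (155, 128), (157, 129), (159, 128), (161, 128), (163, 126), (165, 127),
[... 228 characters left out ...]
(152, 104), (154, 123), (156, 130), (158, 129), (160, 122), (162, 108), (164, 88), (166, 50), (168, 30), (170, 28)]
pred home [ 98.1 163.6] 10 high [ 91.3 165.6] sleeve [100.6 187.3]
[(149, 23), (151, 21), (153, 21), (155, 24), (157, 46), (159, 108), (161, 109), (163, 113), (165, 127), (167, 129), (169, 127), (171, 126), (173, 124), (175, 121), (177, 120), (179, 117), (181, 114), (183, 144), (185, 127), (187, 59), (189, 56), (191, 43), (193, 41), (195, 40), (197, 40), (199, 42), (201, 41), (203, 42), (205, 39), (207, 37)]
row 168 [(84, 98), (86, 96), (88, 95), (90, 99), (92, 113), (94, 105), (96, 118), (98, 128), (100, 132), (102, 129), (104, 120), (106, 89), (108, 87), (110, 87), (112, 86)]
```

View pics/m18.png

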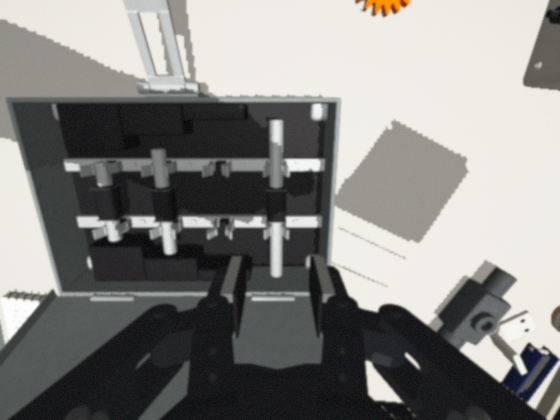

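All three bars lie in their own bays: 75 at (107,200), 100 at (163,200), 150 at (276,195), with bay_125 empty at (220,195). Now over the lid and down behind it with closed fingers, to shut it.

Call:
arm_command(
  series=[
    [0,0,-40,0,0,0,10],
    [0,-10,-40,0,0,0,0],
    [0,-14,-30,0,0,0,0],
    [-42,-14,0,0,0,0,0],
    [-42,0,0,0,0,0,0],
  ],
)

```text
time: 39.15
tcp_pos: [603.2, -232.7, 289.4]
eef_rot: [0.0, 0.658, 0.753, 0.0]
contact_force: [0.5, -0.2, 0.1]
width: 0.2
```

Call:
arm_command(
  series=[
    [-42,0,0,0,0,0,0],
    [-42,0,0,0,0,0,0],
    [0,0,0,0,0,0,0],
    [0,0,0,0,0,0,0],
  ],
)

```text
time: 39.55
tcp_pos: [614.7, -316.7, 285.9]
eef_rot: [-0.002, 0.659, 0.752, -0.0]
contact_force: [-0.9, 0.7, 0.5]
width: -0.1
```

Run:
```python
from h import *
s=st();print(loc(s['tcp_pos']));snap('wrist','w19')
```

```text
{'time': 39.55, 'qpos': [-0.476, 0.477, 0.497, 1.596, 0.0, 0.964], 'tcp_pos': [614.67, -316.67, 285.944], 'eef_rot': [-0.002, 0.659, 0.752, -0.0], 'contact_force': [-0.902, 0.739, 0.465], 'width': -0.067}
[168.76677387  39.47942232 285.94393265]
```

Run:
```python
from h import *
c=load('w19');g=c['img'].mean(2)
for th in(1.5,1.6,1.7,1.8,1.9,2.0,2.1):
    print(th,[proj(c,W(90-177*np.cos(th),y,58+177*np.sin(th))).round().tolist() for y in(125,100,0)])
for u in(330,360,400,430,460):print(u,[int(g[v,u]) for v in range(100,420,6)])
```

```text
1.5 [[439.0, 91.0], [392.0, 91.0], [203.0, 91.0]]
1.6 [[434.0, 126.0], [388.0, 126.0], [206.0, 126.0]]
1.7 [[427.0, 158.0], [384.0, 158.0], [209.0, 158.0]]
1.8 [[420.0, 186.0], [379.0, 186.0], [212.0, 186.0]]
1.9 [[413.0, 210.0], [373.0, 210.0], [215.0, 210.0]]
2.0 [[405.0, 230.0], [368.0, 231.0], [219.0, 231.0]]
2.1 [[397.0, 247.0], [362.0, 247.0], [223.0, 247.0]]
330 [66, 162, 85, 90, 90, 93, 93, 91, 92, 90, 90, 92, 90, 88, 164, 222, 236, 237, 237, 237, 236, 237, 236, 234, 20, 23, 24, 42, 41, 41, 42, 45, 45, 41, 45, 45, 18, 17, 25, 34, 23, 26, 18, 20, 22, 29, 24, 18, 19, 25, 22, 24, 21, 23]
360 [182, 84, 79, 86, 88, 90, 91, 92, 90, 89, 91, 91, 89, 87, 164, 221, 237, 238, 236, 236, 237, 236, 237, 237, 80, 17, 21, 20, 20, 17, 49, 39, 25, 24, 123, 23, 24, 31, 22, 29, 32, 74, 49, 20, 25, 22, 26, 28, 29, 21, 19, 17, 23, 25]
400 [236, 237, 236, 235, 235, 231, 212, 56, 55, 80, 86, 93, 90, 92, 164, 215, 236, 237, 238, 237, 237, 236, 237, 237, 236, 20, 24, 21, 22, 16, 23, 48, 158, 31, 25, 27, 19, 13, 27, 22, 25, 25, 23, 24, 30, 30, 28, 32, 29, 28, 28, 41, 43, 47]
430 [235, 235, 236, 236, 236, 236, 236, 236, 235, 236, 237, 157, 115, 177, 230, 236, 237, 237, 238, 237, 236, 236, 236, 237, 236, 161, 21, 23, 17, 46, 44, 45, 46, 40, 48, 49, 45, 48, 48, 46, 22, 49, 21, 27, 31, 25, 17, 28, 30, 28, 32, 37, 43, 45]
460 [236, 235, 235, 235, 236, 234, 162, 104, 40, 39, 40, 68, 89, 100, 100, 99, 232, 236, 237, 236, 236, 236, 235, 236, 236, 231, 205, 75, 21, 18, 47, 44, 44, 42, 45, 44, 48, 54, 182, 234, 235, 236, 234, 235, 216, 17, 23, 24, 24, 20, 33, 43, 44, 40]
```

The lid edge at row 182 gives 1.79 rad, so there are about 30 mm of clearance behind it. Descend and push along the arc.

Call:
arm_command(
  series=[
    [0,0,34,0,0,0,0],
    [0,0,33,0,0,0,0],
    [0,0,0,0,0,0,0],
    [18,0,0,0,0,0,0],
    [19,0,0,0,0,0,0],
  ],
)

```text
time: 40.1
tcp_pos: [610.3, -278.7, 223.6]
eef_rot: [0.001, 0.659, 0.753, -0.0]
contact_force: [0.9, -3.3, 3.0]
width: 0.3
```

Call:
arm_command(
  series=[
    [18,0,-2,0,0,0,0],
    [18,0,-2,0,0,0,0],
    [17,0,2.5,0,0,0,0],
    [17,0,3,0,0,0,0],
    [0,0,0,0,0,0,0],
  ],
)

```text
time: 40.6
tcp_pos: [600.5, -207.1, 220.4]
eef_rot: [-0.001, 0.658, 0.753, 0.0]
contact_force: [-0.4, -0.1, -0.2]
width: -0.1
```

Run:
```python
from h import *
s=st();print(loc(s['tcp_pos']))
```

```text
{'time': 40.6, 'qpos': [-0.333, 0.34, 0.154, 1.385, 0.001, 1.103], 'tcp_pos': [600.541, -207.077, 220.374], 'eef_rot': [-0.001, 0.658, 0.753, 0.0], 'contact_force': [-0.364, -0.069, -0.2], 'width': -0.148}
[ 58.26701132  39.77595509 220.3736947 ]
```

Call:
arm_command(
  series=[
    [15,0,8,0,0,0,0],
    [14,0,9,0,0,0,0],
    [14,0,11,0,0,0,0],
    [14,0,11,0,0,0,0],
    [0,0,0,0,0,0,0],
  ],
)

```text
time: 41.1
tcp_pos: [592.2, -151.8, 179.6]
eef_rot: [-0.002, 0.658, 0.753, -0.0]
contact_force: [0.1, -0.4, 0.1]
width: -0.0
```

Run:
```python
from h import *
s=st();print(loc(s['tcp_pos']));c=snap('wrist','w20');g=c['img'].mean(2)
for th in(1.3,1.1,.9,.7,.5,.3):print(th,[proj(c,W(90-177*np.cos(th),y,58+177*np.sin(th))).round().tolist() for y in(125,90,-10)])
for u in(380,400,420,440,460):print(u,[int(g[v,u]) for v in range(60,300,6)])
```

```text
{'time': 41.1, 'qpos': [-0.251, 0.301, 0.011, 1.284, 0.001, 1.185], 'tcp_pos': [592.228, -151.824, 179.623], 'eef_rot': [-0.002, 0.658, 0.753, -0.0], 'contact_force': [0.067, -0.383, 0.066], 'width': -0.01}
[  2.40167821  38.7461736  179.62271966]
1.3 [[524.0, 477.0], [424.0, 477.0], [138.0, 476.0]]
1.1 [[520.0, 374.0], [422.0, 373.0], [140.0, 373.0]]
0.9 [[502.0, 272.0], [411.0, 272.0], [151.0, 271.0]]
0.7 [[475.0, 192.0], [395.0, 192.0], [166.0, 191.0]]
0.5 [[448.0, 139.0], [379.0, 139.0], [182.0, 139.0]]
0.3 [[422.0, 111.0], [364.0, 111.0], [197.0, 110.0]]
380 [236, 236, 236, 237, 237, 235, 172, 53, 59, 54, 54, 56, 53, 55, 54, 56, 58, 70, 92, 106, 139, 153, 160, 166, 163, 182, 150, 147, 139, 137, 137, 140, 136, 141, 139, 138, 140, 137, 135, 138]
400 [236, 235, 236, 236, 236, 237, 236, 236, 236, 236, 237, 237, 235, 237, 235, 237, 237, 177, 149, 148, 148, 146, 150, 148, 150, 138, 151, 149, 137, 140, 139, 137, 141, 141, 140, 140, 135, 144, 235, 237]
420 [235, 235, 236, 236, 236, 236, 236, 237, 236, 236, 236, 237, 233, 151, 150, 148, 150, 150, 149, 147, 148, 147, 146, 149, 147, 136, 148, 152, 141, 138, 138, 140, 142, 138, 140, 159, 237, 235, 236, 237]
440 [236, 235, 234, 235, 235, 236, 236, 235, 237, 236, 189, 147, 148, 150, 149, 149, 147, 148, 149, 147, 148, 148, 149, 146, 146, 140, 152, 151, 126, 173, 170, 140, 138, 174, 237, 236, 236, 236, 236, 237]
460 [234, 234, 235, 235, 235, 235, 235, 237, 236, 235, 235, 237, 167, 148, 148, 146, 147, 148, 148, 146, 148, 147, 148, 148, 147, 139, 150, 155, 173, 172, 170, 188, 237, 237, 236, 236, 236, 235, 236, 236]
```

The lid follows (about 0.65 rad). Continue down to shut.

Call:
arm_command(
  series=[
    [11,0,14,0,0,0,0],
    [10,0,14,0,0,0,0],
    [7,0,16,0,0,0,0],
    [7,0,16,0,0,0,0],
    [0,0,0,0,0,0,0],
  ],
)

```text
time: 41.65
tcp_pos: [587.6, -118.5, 119.7]
eef_rot: [-0.002, 0.658, 0.753, -0.001]
contact_force: [-1.2, 0.6, 0.1]
width: 0.1
```

Call:
arm_command(
  series=[
    [4,0,12,0,0,0,0],
    [1,0,10,0,0,0,0],
    [0,0,8,0,0,0,0],
    [0,0,5,0,0,0,0],
    [0,0,0,0,0,0,0],
  ],
)

```text
time: 42.15
tcp_pos: [587.9, -113.8, 86.3]
eef_rot: [0.0, 0.659, 0.752, -0.0]
contact_force: [0.2, -0.2, 0.6]
width: -0.1
```

Call:
arm_command(
  series=[
    [0,0,2,0,0,0,0],
    [0,0,2,0,0,0,0],
    [0,0,0,0,0,0,0],
    [0,0,0,0,0,0,0],
  ],
)

```text
time: 42.55
tcp_pos: [588.1, -113.9, 85.8]
eef_rot: [0.001, 0.659, 0.752, 0.001]
contact_force: [-7.3, 0.8, 21.7]
width: -0.0
```

Run:
```python
from h import *
s=st();print(loc(s['tcp_pos']))
```

```text
{'time': 42.55, 'qpos': [-0.191, 0.312, -0.184, 1.072, -0.0, 1.247], 'tcp_pos': [588.114, -113.9, 85.795], 'eef_rot': [0.001, 0.659, 0.752, 0.001], 'contact_force': [-7.317, 0.767, 21.713], 'width': -0.027}
[-35.73440309  39.61696463  85.79508265]
```

The lid is shut on a hard stop (22 N). Up, and over to the hasp's end.

Call:
arm_command(
  series=[
    [0,0,-30,0,0,0,0],
    [0,0,-45,0,0,0,0],
    [40,-13,-15,0,0,0,50],
    [41,-13,0,0,0,0,50],
    [41,-14,0,0,0,0,50],
  ],
)

```text
time: 43.05
tcp_pos: [532.0, 2.6, 173.0]
eef_rot: [0.001, 0.659, 0.752, 0.001]
contact_force: [0.5, 1.0, 0.5]
width: 43.3
```

Call:
arm_command(
  series=[
    [0,0,0,0,0,0,50],
    [0,0,0,0,0,0,50],
    [0,0,0,0,0,0,50],
  ],
)

```text
time: 43.35
tcp_pos: [532.5, 1.5, 172.3]
eef_rot: [0.0, 0.659, 0.752, -0.0]
contact_force: [-0.5, -0.5, 0.5]
width: 50.1
```

Run:
```python
from h import *
s=st();print(loc(s['tcp_pos']));c=snap('wrist','w21');g=c['img'].mean(2);snap('scene','s21')
print('strap end',[proj(c,W(-158.4,y,97.4)).round().tolist() for y in(-13,13)],'pin',proj(c,W(-94,0,63)).round(), 'edge shut',[proj(c,W(-87,y,61)).round() for y in(-60,60)])
for v in range(196,262,8):print(v,[int(g[v,u]) for u in range(225,335,4)])
for u in(160,400):print(u,[int(g[v,u]) for v in range(270,340,3)])
print(to_tool(s,W(-158,0,106)-s['tcp_pos']))
```

```text
{'time': 43.35, 'qpos': [0.003, 0.153, -0.193, 1.225, -0.0, 1.441], 'tcp_pos': [532.497, 1.455, 172.275], 'eef_rot': [0.0, 0.659, 0.752, -0.0], 'contact_force': [-0.535, -0.459, 0.472], 'width': 50.057}
[-157.36197075   -0.46677213  172.27549309]
strap end [[259.0, 231.0], [297.0, 231.0]] pin [278. 284.] edge shut [array([211., 290.]), array([345., 289.])]
196 [110, 108, 108, 107, 109, 109, 108, 106, 107, 111, 109, 105, 109, 109, 115, 132, 130, 181, 183, 145, 155, 179, 185, 185, 186, 185, 185, 186]
204 [109, 109, 107, 108, 108, 109, 107, 110, 109, 105, 109, 106, 109, 121, 185, 186, 185, 185, 185, 184, 185, 185, 186, 186, 185, 185, 187, 185]
212 [111, 119, 152, 131, 126, 112, 121, 122, 102, 77, 79, 79, 80, 81, 79, 78, 81, 106, 186, 185, 185, 185, 187, 185, 184, 186, 185, 186]
220 [185, 187, 183, 183, 183, 186, 185, 180, 99, 80, 82, 82, 83, 81, 79, 81, 80, 96, 183, 184, 185, 185, 186, 183, 186, 184, 184, 187]
228 [186, 186, 186, 185, 184, 184, 184, 185, 105, 87, 82, 84, 84, 87, 84, 87, 85, 93, 184, 184, 186, 186, 184, 183, 185, 186, 184, 186]
236 [183, 186, 186, 185, 186, 185, 186, 185, 123, 86, 87, 83, 85, 90, 86, 85, 83, 99, 184, 186, 186, 185, 188, 185, 185, 185, 186, 187]
244 [183, 184, 186, 184, 184, 185, 132, 117, 110, 86, 86, 84, 84, 87, 86, 114, 143, 157, 186, 183, 184, 184, 187, 187, 185, 184, 184, 184]
252 [115, 118, 141, 119, 118, 139, 131, 107, 105, 85, 85, 101, 112, 113, 114, 139, 152, 140, 121, 143, 123, 117, 136, 133, 118, 118, 141, 117]
260 [34, 23, 46, 45, 46, 45, 45, 46, 47, 141, 152, 76, 49, 54, 54, 129, 154, 98, 48, 45, 46, 46, 46, 48, 47, 32, 23, 62]
160 [47, 46, 49, 43, 79, 67, 119, 125, 130, 127, 128, 128, 129, 131, 126, 48, 13, 13, 8, 19, 17, 13, 26, 26]
400 [46, 42, 46, 46, 87, 71, 127, 165, 163, 165, 165, 167, 160, 149, 124, 79, 15, 17, 9, 12, 16, 18, 18, 25]
[ 0.7  0.5 66.3]
```

The strap end lies centred between the fingers (u 257–293). Descend, pinch, swing it over.

Call:
arm_command(
  series=[
    [0,0,33,0,0,0,50],
    [0,0,33,0,0,0,50],
    [0,0,0,0,0,0,50],
    [0,0,0,0,0,0,15],
    [0,0,0,0,0,0,15],
  ],
)

```text
time: 43.95
tcp_pos: [531.7, 1.4, 107.9]
eef_rot: [-0.0, 0.659, 0.752, -0.0]
contact_force: [-0.8, -1.8, 8.5]
width: 24.2
```

Call:
arm_command(
  series=[
    [0,0,0,0,0,0,15],
    [0,0,0,0,0,0,15],
    [0,0,0,0,0,0,15],
    [0,0,0,0,0,0,15],
  ],
)

```text
time: 44.35
tcp_pos: [531.8, 1.4, 108.0]
eef_rot: [0.0, 0.659, 0.752, -0.0]
contact_force: [-4.9, -2.3, 0.7]
width: 23.7
```

Run:
```python
from h import *
s=st();print(loc(s['tcp_pos']))
```

```text
{'time': 44.35, 'qpos': [0.003, 0.18, -0.304, 1.087, -0.001, 1.441], 'tcp_pos': [531.796, 1.358, 108.031], 'eef_rot': [0.0, 0.659, 0.752, -0.0], 'contact_force': [-4.906, -2.333, 0.727], 'width': 23.737}
[-157.35781445   -1.17479525  108.03149825]
```

Call:
arm_command(
  series=[
    [-9.6,0,-14.8,0,0,0,15],
    [-13,0,-12.1,0,0,0,15],
    [-15.6,0,-8.4,0,0,0,15],
    [-17.2,0,-4.3,0,0,0,15],
    [-17.7,0,0,0,0,0,15],
  ],
)

```text
time: 44.85
tcp_pos: [541.4, -70.8, 146.8]
eef_rot: [-0.001, 0.658, 0.753, 0.001]
contact_force: [-2.0, 5.5, -12.6]
width: 22.4
```

Call:
arm_command(
  series=[
    [-17.2,0,4.5,0,0,0,15],
    [-15.5,0,8.5,0,0,0,15],
    [-12.9,0,12.1,0,0,0,15],
    [-7.9,0,11.8,0,0,0,15],
    [0,0,0,0,0,0,15],
  ],
)

```text
time: 45.35
tcp_pos: [549.5, -125.7, 108.0]
eef_rot: [0.001, 0.659, 0.752, -0.001]
contact_force: [0.1, -4.5, 3.6]
width: 15.1
```

Run:
```python
from h import *
s=st();print(loc(s['tcp_pos']))
```

```text
{'time': 45.35, 'qpos': [-0.224, 0.237, -0.233, 1.1, -0.002, 1.216], 'tcp_pos': [549.45, -125.741, 107.968], 'eef_rot': [0.001, 0.659, 0.752, -0.001], 'contact_force': [0.059, -4.471, 3.609], 'width': 15.114}
[-29.04193096  -0.26114493 107.96787274]
```

The fingers closed to 15 mm, so the hasp slipped out after passing the top. Rise and look.

Call:
arm_command(
  series=[
    [0,0,-25,0,0,0,15],
    [0,0,-35,0,0,0,30],
    [0,0,-20,0,0,0,50],
    [0,0,0,0,0,0,50],
    [0,0,0,0,0,0,50],
  ],
)

```text
time: 45.85
tcp_pos: [549.1, -123.5, 188.7]
eef_rot: [0.0, 0.658, 0.753, 0.0]
contact_force: [0.7, -0.5, -0.5]
width: 50.3
```

Run:
```python
from h import *
s=st();print(loc(s['tcp_pos']));c=snap('wrist','w22');d=snap('scene','s22')
for th in(0,.1,.3,.6):
    k=lambda a,o:W(-94+a*np.cos(th)-o*np.sin(th),0,63+a*np.sin(th)+o*np.cos(th))
    print(th,'lip base/top',proj(c,k(75,1)).round(1),proj(c,k(75,19)).round(1))
cv2.imwrite('pics/m22.png',np.hstack([cv2.resize(c['img'][:,100:460,::-1],(450,525)),cv2.resize(d['img'][150:290,260:353,::-1],(349,525),interpolation=cv2.INTER_CUBIC)]))
```

```text
{'time': 45.85, 'qpos': [-0.221, 0.204, -0.094, 1.272, 0.0, 1.216], 'tcp_pos': [549.133, -123.469, 188.693], 'eef_rot': [0.0, 0.658, 0.753, 0.0], 'contact_force': [0.744, -0.522, -0.546], 'width': 50.291}
[-31.33532748  -0.27921725 188.69265726]
0 lip base/top [277.5 223.6] [277.5 231.6]
0.1 lip base/top [277.5 226.3] [277.6 232.5]
0.3 lip base/top [277.6 229.3] [277.6 231.4]
0.6 lip base/top [277.7 227. ] [277.8 221.1]
```

View pics/m22.png

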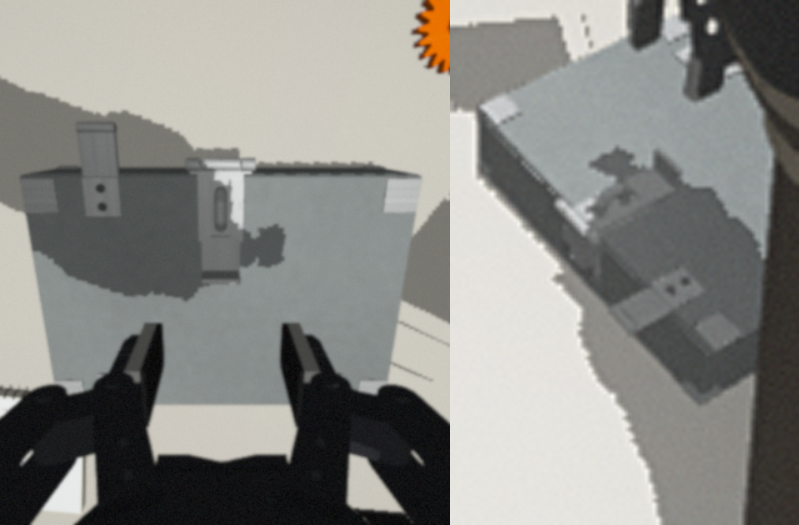

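The hasp lies over the staple on the shut lid, lip at (221,277) in the wrist part. I'll check flatness against pictures from the start, when it was known to be flat.

Run:
```python
from h import *
def k(th,a,o):return W(-94+a*np.cos(th)-o*np.sin(th),0,63+a*np.sin(th)+o*np.cos(th))
for n in('w2','w22'):
    c=load(n);g=c['img'].mean(2);p=proj(c,k(0,75,1));u=int(p[0].round())
    print(n,'pred',[(t,proj(c,k(t,75,1))[1].round(1),proj(c,k(t,75,19))[1].round(1)) for t in(0,.08,.15)],'lid front edge',proj(c,W(-87,40,61)).round(1))
    for du in(0,9):print([(v,int(g[v,u+du-1:u+du+2].mean())) for v in range(205,242)])
    ue=int(proj(c,W(-87,40,61))[0]);print('edge',[(v,int(g[v,ue])) for v in range(128,152)])
```

```text
w2 pred [(0, np.float64(227.5), np.float64(236.1)), (0.08, np.float64(229.9), np.float64(237.0)), (0.15, np.float64(231.6), np.float64(237.4))] lid front edge [338.4 143.7]
[(205, 110), (206, 113), (207, 111), (208, 110), (209, 112), (210, 109), (211, 111), (212, 111), (213, 111), (214, 111), (215, 111), (216, 110), (217, 111), (218, 109), (219, 104), (220, 89), (221, 75), (222, 67), (223, 64), (224, 64), (225, 64), (226, 68), (227, 80), (228, 96), (229, 110), (230, 111), (231, 112), (232, 125), (233, 137), (234, 140), (235, 142), (236, 142), (237, 142), (238, 143), (239, 144), (240, 143), (241, 144)]
[(205, 109), (206, 109), (207, 109), (208, 107), (209, 109), (210, 110), (211, 109), (212, 110), (213, 109), (214, 110), (215, 108), (216, 108), (217, 109), (218, 108), (219, 102), (220, 91), (221, 74), (222, 67), (223, 66), (224, 64), (225, 66), (226, 70), (227, 81), (228, 98), (229, 108), (230, 111), (231, 114), (232, 126), (233, 137), (234, 143), (235, 143), (236, 143), (237, 143), (238, 142), (239, 142), (240, 144), (241, 143)]
edge [(128, 187), (129, 162), (130, 131), (131, 118), (
[... 867 characters left out ...]
, (207, 109), (208, 109), (209, 109), (210, 108), (211, 109), (212, 109), (213, 110), (214, 107), (215, 101), (216, 89), (217, 73), (218, 66), (219, 65), (220, 65), (221, 64), (222, 73), (223, 91), (224, 108), (225, 125), (226, 142), (227, 146), (228, 143), (229, 144), (230, 144), (231, 143), (232, 142), (233, 141), (234, 142), (235, 142), (236, 143), (237, 140), (238, 142), (239, 141), (240, 141), (241, 140)]
edge [(128, 194), (129, 178), (130, 147), (131, 125), (132, 115), (133, 99), (134, 75), (135, 59), (136, 50), (137, 57), (138, 77), (139, 95), (140, 113), (141, 127), (142, 141), (143, 144), (144, 146), (145, 145), (146, 146), (147, 146), (148, 145), (149, 145), (150, 144), (151, 144)]
```

The lip and lid edge match the start picture to about half a pixel, so the hasp is flat and the lid shut. The gripper is clear. Handing in.

```bash
python3 -c "
from h import *
st();print(arm.sign_off())"
```

```text
{'time': 45.95, 'qpos': [-0.221, 0.205, -0.095, 1.272, 0.0, 1.216], 'tcp_pos': [548.372, -123.334, 187.572], 'eef_rot': [-0.001, 0.658, 0.753, -0.0], 'contact_force': [0.742, 0.78, -0.03], 'width': 49.767}
the job is handed in; nothing more can be done
None
```

I put the three bars that were there (75, 100 and 150 mm) into their own bays, shut the lid, swung the hasp back over the staple and handed the job in at 46 s. The 125 mm bar was missing, so its bay stays empty.

**Last checks**
- **Bars:** each one snapped in, then bottomed at 38–40 N. The wrist pictures taken before closing put each bar's end within about 2 pixels of its predicted home position.
- **Lid:** it met a hard stop at 22 N when pressed.
- **Hasp and lid edge:** in the final picture they match the start picture, when the hasp was known to be flat, to about half a pixel.
- **Robot:** the gripper was clear of everything at hand-in.

**What went wrong or disagreed**
- **Tab:** it slipped out of the grip at about 1.37 rad while I was opening the lid. I pushed the lid on to about 1.8 rad from the inside.
- **Knocked bar:** the 150 mm bar was moved about 50 mm during the run. I found it again and picked it up from its new place.
- **Hasp:** it slipped from the fingers after passing upright on the way back and fell onto the staple by itself.
- **Top camera:** it disagreed with the wrist camera by about 8 mm on the case position. I used the wrist views.
- **Not checked:** the bars could not be seen once the lid was shut. I did not measure the caliper, gear or note block again, but no move went near them.

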